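Set up a shaft run-out check on the surface plate

ROBOT

A 7-joint arm with a two-finger parallel gripper is mounted at the origin on the work surface. World frame = base frame: x ahead of the robot, y to its left, z up, the work surface at z = 0. Lengths are in m, angles in rad, forces in N, time in s.
With the tool pointing down it reaches from about 0.35 to 0.9 m from the base axis. Payload 8.1 kg.
Tool frame: the origin (TCP) lies midway between the tips of the shut fingers; the grasp point (between the pads) lies 19 mm behind it; z points along the fingers, y is the line along which they close (so a half turn about z gives the same grasp; the last joint's range is limited). The gripper opens to 92 mm and grips with 3 to 60 N. Pads are 19 mm wide; open, the fingers measure 130 mm over their backs; the gripper's body (75 mm by 190 mm) begins 47 mm behind the grasp point.
Start: joints at [1.177, 0.434, 0.025, 1.573, -0.012, 1.134, -0.075], TCP at [0.179, -0.599, 0.227] pointing down, gripper open.
Joint ranges: [-2.62, 2.62], [-0.44, 2.09], [-1.27, 1.32], [0.08, 2.57], [-1.32, 4.46], [0.12, 2], [-2.74, 2.74]. Speed limits (rad/s): [2.22, 2.22, 3.01, 3.01, 3.14, 3.14, 3.14].

INTERFACE

Orientations are given as a rotation vector (axis times angle).
In Python, from cell import arm gives the robot as it stands.
- The arm moves only by the tool arm_command, never from a script. Its arguments are lists of equal length, an entry for each row: "dp": the shift along the tool's x, y, z in units of 25 mm (1.0 is 25 mm), a list of three; "angular": the turn, a rotation vector about the tool's x, y, z in units of 0.15 rad (1.0 is 0.15 rad), a list of three; "claw": the opening, from 0 (shut) to 1 (fully open). In form: {"dp": [[x, y, z], ...], "angular": [[rx, ry, rz], ...], "claw": [claw, ...]}. A call has 1 to 10 rows; each row shifts and turns the commanded pose from where the row before left it, along the tool's axes as they then stand; what a row does not reach is not made up. A row lasts 1/10 s, in which the tool goes at most 50 mm and 8.59 degrees, less where a joint would pass 70% of its speed; a pose out of reach is approached as far as the arm can. A call with a number of a shift or a turn outside -1 to 1 is refused whole. A call with a gripper value outside its range is refused whole. The fingers move at their own pace and stop on an object; "force" is the grip in N (left out, the last holds). Time passes only in rows, so rows that do not move let the fingers close. It gives the time, the measured TCP pose, the force, the opening and the grip force at its end, in the units of the state.
- arm.observe(): the state, without advancing time (a new reading comes with each control period).
- arm.get_image(name): name is "side" or "top" or "wrist"; returns a dict with "frame" (480x640x3 uint8, red, green, blue), "z_map" (480x640 float32, m along the optical axis (not along the pixel's ray), 0 where there is no reading), "K" (3x3 intrinsics, pixels), "R" (3x3) and "t" (3): a world point X has camera coordinates R X + t. Camera axes: x right, y down, z forward; pixel columns grow to the right and rows downward; lengths in m; the calibration is good to about 2 mm. The wrist camera is an equidistant fisheye: a pixel r from the principal point sees the ray r / f radians off the axis. A picture is of the moment at which its call begins.
- arm.sign_off(): hands the job in; it is judged then, once.
The state is a dict: "clock": time; "joints": joint angles; "dq": joint speeds; "joint_efforts": joint torques, N m; "position": TCP position; "ee_rot": TCP orientation; "force": force on the tool from outside, world axes, zero at the start; "ft_torque": the same for the moment, N m; "width": opening from 0.0 (shut) to 1.0 (fully open); "gripper_force": force on a finger pad.
Only numpy, scipy, OpenCV 4.12 (cv2) and the standard library are available. Lean on these libraries where they do the work, as an engineer would, in place of code of your own. Each camera call takes 0.05 s, during which the arm holds its last target. There are 200 camera calls.

TASK

Set up the run-out check on the granite plate: stand the two matching V-blocks in line along the plate's length and lay the stepped shaft in both Vs, one block fully under each 22 mm journal, the thick middle free between them and near the middle of the plate's length, the thin end pointing right as seen from the robot. Stand the drilled steel block on end to the left of the left V-block, square to the shaft and in line with it, no more than 15 mm from its plain end; and stand the dial indicator behind the shaft so that its tip hangs over the middle of the thick part, between the V-blocks. Everything must stand wholly on the plate (so keep the V-blocks a little towards its front), set down gently, not dropped, and the small V-block, jar, ring gauge and square are to be left where they are.

Things in the scene. Friction and masses are not known exactly. Their poses are not given: they have to be found in the camera images.
- plate: black granite surface plate, 200 (its x) x 300 (its y) x 50 mm high, fixed on the bench near the middle. Origin: centre of underside; top at 50. Its +y is left and -y right as seen from the robot, +x is behind (away from the robot); turned at most 0.15 rad from the world axes. The square lies on its back right corner.
- vblock_a: one of two matching bright V-blocks, 50 (its x) x 35 (its y) x 45 mm high, loose, 0.5 kg; either may go on either side. Origin: centre of underside. 90-degree V along its y in the top, mouth 40 wide, bottom 25 above the underside (a 22 mm bar in it has its axis at 40.6). Flat x faces to grip (50 mm). Starts upright on the bench, its x within 0.5 rad of world x.
- vblock_b: one of two matching bright V-blocks, 50 (its x) x 35 (its y) x 45 mm high, loose, 0.5 kg; either may go on either side. Origin: centre of underside. 90-degree V along its y in the top, mouth 40 wide, bottom 25 above the underside (a 22 mm bar in it has its axis at 40.6). Flat x faces to grip (50 mm). Starts upright on the bench, its x within 0.5 rad of world x.
- shaft: stepped steel shaft, 0.6 kg, loose. Origin: on its axis, centre of the thick middle; x along the axis to the thin end. Diameter 32 for x -25..25 mm, journals 22 for -80 (plain end)..-25 and 25..80, thin end 14 for 80..110. Starts in a fixed cradle: axis 41.6 above the bench, thin end away from the robot (0.2 rad); 46 mm high rests at about x = +-52; grip the middle between them, tips 15 mm or more up.
- stop_block: the drilled steel block: plain rectangular block with rows of holes, standing on end, 51 (its x) x 25 (its y) x 76 mm high, loose, 0.6 kg. Origin: centre of underside. Starts upright on the bench, its x within 0.5 rad of world x. It is the shaft's end stop: a 51 x 76 face is to look at the shaft's plain end.
- dial_stand: dial indicator on a base 50 (its x) x 40 x 45 mm high, loose, 0.85 kg, magnet off. Origin: centre of underside. Post, diameter 12, at x -10, z 45..200, close to the centre of mass: grip at z 175. Arm at z 123 from the post to -x holds the dial (diameter 45, x -94..-77). Tip points down at x -85, y 0; its end is at z 64, 7 mm over the laid shaft. Starts upright, dial to the robot (0.35 rad).
- small_vblock: a single smaller, darker V-block, 32 x 30 x 30 mm high, loose; not part of the job. Origin: centre of underside.
- jar: small round amber jar with a black cap, diameter 46, 65 mm high, loose; not part of the job. Origin: centre of underside.
- ring_gauge: flat steel ring, diameter 60, hole 25, 20 mm high, loose; not part of the job. Origin: centre of underside.
- square: small machinist's square lying flat on the plate's back right corner, 14 mm high, loose; not part of the job. Origin on the underside: dark stock x 12..28, y -30..30 mm, thin blade x -29..12, y -28..-14.
Not all that is in view belongs to the job. Leave any pink look-alike of the vblock_a alone.

How it is judged:
By the outcome, as a careful person would: the job done as asked, in the order asked, and still so for the second after the job is handed in, with the robot touching nothing.
It also fails if it takes over 125 s, if anything falls off the work surface, if the arm or the gripper's body presses on something with over 40 N, if the wrist force passes 120 N, or if a joint passes its speed limit or range.

## Working session

There is one attempt and no reset: what is moved stays moved. The work goes in short steps, Python scripts to look and compute and a tool call to move; the robot and the scene stay as the last step left them, time stands still between calls to the robot, and variables do not carry over. Pictures are saved under pics/ and viewed, at most 14 in all, crops included, and the job is handed in when it is done.

Besides the shell and the picture viewer there is one more tool, called after "Request:" as name(argument=value, ...), one argument or row to a line, values as JSON. arm_command: Moves the arm, as the interface text tells. Its arguments: {"type":"object","properties":{"dp":{"type":"array","items":{"type":"array","items":{"type":"number"}}},"angular":{"type":"array","items":{"type":"array","items":{"type":"number"}}},"claw":{"type":"array","items":{"type":"number"}},"force":{"type":"number"}},"required":["dp","angular","claw"]}

```bash
ls; mkdir -p pics
python3 - <<'E'
from cell import arm
import cv2,numpy as np
o=arm.observe();print(o['clock'],o['position'],o['ee_rot'],o['width'])
for n in('top','side'):
    i=arm.get_image(n);cv2.imwrite(f'pics/{n}0.png',i['frame'][:,:,::-1]);np.savez(f'{n}0.npz',**i)
    print(n,i['K'].tolist(),i['R'].round(3).tolist(),i['t'].round(3).tolist())
E
```

```text
pics
0.0 [ 0.17896836 -0.59829551  0.22595935] [-3.10696694e+00 -4.54779439e-01  6.30622755e-04] 0.9985157019662018
top [[508.41855989510105, 0.0, 324.60188218076377], [0.0, 508.41855989510105, 245.7036075030585], [0.0, 0.0, 1.0]] [[-0.014, -1.0, -0.016], [-0.995, 0.015, -0.097], [0.097, 0.015, -0.995]] [0.056, 0.489, 1.139]
side [[497.0247005236446, 0.0, 318.9534468486978], [0.0, 497.0247005236446, 242.17124572043033], [0.0, 0.0, 1.0]] [[-0.895, -0.446, 0.008], [-0.3, 0.589, -0.751], [0.329, -0.674, -0.661]] [0.449, 0.188, 1.012]
```

View pics/top0.png

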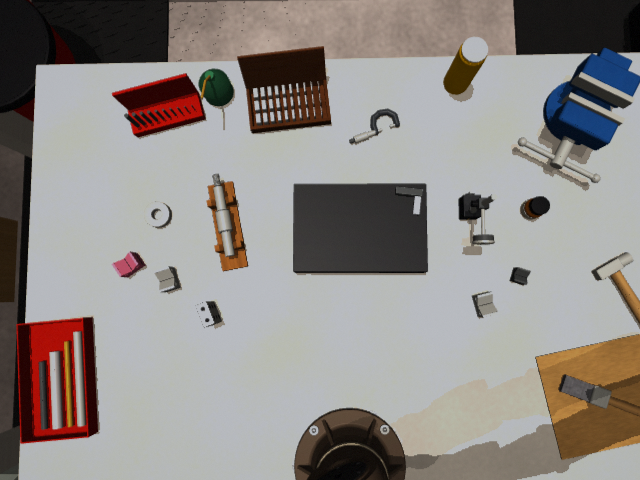

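View pics/side0.png

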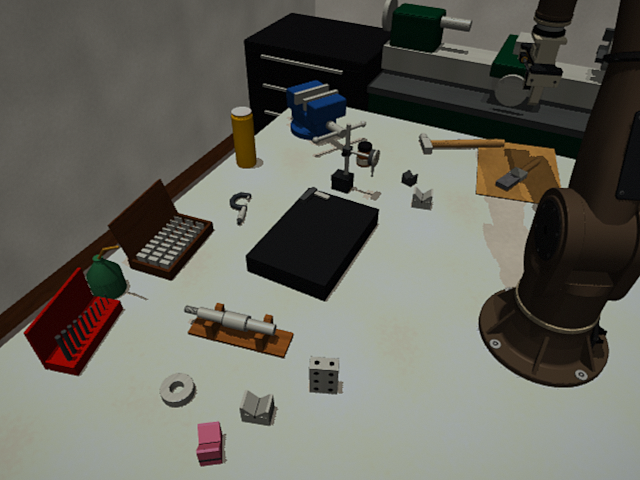

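Top view: plate (360,228); V-block candidates are bright (167,279) and bright (485,304), pink look-alike (127,264), small dark one (520,275). I choose the two bright ones. Stop block (207,313), shaft (225,218) with its thin end up, dial stand base (470,207) with dial at (483,240). The side view agrees.

```bash
cat > h.py <<'E'
import numpy as np,cv2
from scipy.spatial.transform import Rotation as Ro
def cloud(i,s=1):
    z=i['z_map'];v,u=np.nonzero(z>0);d=z[v,u];K=i['K']
    c=np.stack([(u-K[0,2])/K[0,0]*d,(v-K[1,2])/K[1,1]*d,d],1)
    return (c-i['t'])@i['R'],u,v          # R^T(c-t)
def go(p,yaw=None):
    "remaining shift (tool units) to p, and turn about tool z to have tool y at world angle yaw (mod pi)"
    from cell import arm
    o=arm.observe();R=Ro.from_rotvec(o['ee_rot']);M=R.as_matrix()
    d=M.T@(np.array(p)-o['position'])/.025
    cur=np.arctan2(M[1,1],M[0,1]);print('t',round(o['clock'],2),'pos',o['position'].round(4),'tooly',round(cur,3),'tilt',M[:2,2].round(3),'j',np.round(o['joints'],2),'w',round(o['width'],3),'F',np.round(o['force'],1))
    print('dp units',d.round(2))
    if yaw is not None:
        e=(yaw-cur+np.pi/2)%np.pi-np.pi/2;print('rz units(tool)',round(-e/.15,2))
E
python3 - <<'E'
from h import *
T=dict(np.load('top0.npz'));S=dict(np.load('side0.npz'))
P,u,v=cloud(T);Q,us,vs=cloud(S)
def px(x,y):return P[(abs(u-x)<2)&(abs(v-y)<2)].mean(0)
for n,a in dict(bench=(260,300),bench2=(450,330),bench3=(260,180),plate=(340,240)).items(): print(n,px(*a).round(4))
def rect(n,c,r,zlo,zhi):
    for nm,A in(('top',P),('side',Q)):
        m=(np.hypot(*(A[:,:2]-c).T)<r)&(A[:,2]>zlo)&(A[:,2]<zhi);B=A[m]
        if len(B)<5: print(n,nm,'none');continue
        (cx,cy),wh,an=cv2.minAreaRect((B[:,:2]*1000).astype(np.float32));print(n,nm,len(B),'c',round(cx,1),round(cy,1),'wh',np.round(wh,1),'ang',round(an,1),'zmax',B[:,2].max().round(4))
for n,a,r,zl,zh in(('plate',(360,228),.2,.045,.056),('va',(167,279),.05,.012,.06),('vb',(485,304),.05,.012,.06),('stop',(207,313),.05,.02,.09),('stoptop',(207,313),.05,.068,.09),('dialbase',(467,207),.06,.035,.052),('shaft',(225,218),.13,.048,.07)):
    c=px(*a);rect(n,c[:2],r,zl,zh)
for w in(P,Q):
    c=px(485,225)[:2];m=(np.hypot(*(w[:,:2]-c).T)<.15)&(w[:,2]>.165)&(w[:,2]<.22);print('post',m.sum(),w[m].mean(0).round(4),w[m][:,2].max())
from cell import arm
big=cv2.resize(T['frame'][250:330,140:230],None,fx=4,fy=4,interpolation=cv2.INTER_CUBIC)
b2=cv2.resize(T['frame'][250:330,450:540],None,fx=4,fy=4,interpolation=cv2.INTER_CUBIC)
cv2.imwrite('pics/crop.png',np.hstack([big,b2])[:,:,::-1])
go([.4,0,.2],0)
E
```

```text
bench [0.3682 0.2007 0.0007]
bench2 [ 0.2939 -0.2349  0.0003]
bench3 [ 6.511e-01  2.004e-01 -6.000e-04]
plate [0.4997 0.014  0.049 ]
plate top 11227 c 528.3 -30.5 wh [300.3 198. ] ang 89.1 zmax 0.056
plate side 6957 c 527.6 -32.1 wh [306.8 203.2] ang 89.1 zmax 0.056
va top 436 c 418.9 410.6 wh [50.9 36.6] ang 17.1 zmax 0.0501
va side 828 c 417.8 409.4 wh [50.8 37.2] ang 16.3 zmax 0.0481
vb top 443 c 352.8 -308.6 wh [50.5 36.4] ang 13.7 zmax 0.0492
vb side 300 c 351.3 -309.6 wh [50.1 42. ] ang 12.7 zmax 0.0487
stop top 410 c 340.6 309.9 wh [51.2 26.1] ang 20.9 zmax 0.0813
stop side 865 c 338.9 309.4 wh [50.7 28.1] ang 22.5 zmax 0.0794
stoptop top 291 c 340.7 309.9 wh [51.  26.1] ang 20.9 zmax 0.0813
stoptop side 423 c 339.0 309.0 wh [50.8 27.9] ang 21.1 zmax 0.0794
dialbase top 300 c 577.4 -283.5 wh [40.2 58.3] ang 87.1 zmax 0.0516
dialbase side 198 c 574.5 -285.1 wh [56.3 47.3] ang 1.8 zmax 0.0512
shaft top 677 c 562.7 276.8 wh [188.2  55.1] ang 6.6 zmax 0.0617
shaft side 702 c 561.1 281.0 wh [189.6  56.8] ang 10.6 zmax 0.0609
post 66 [ 0.5631 -0.2821  0.19  ] 0.202665066268471
post 61 [ 0.5617 -0.2825  0.1858] 0.20116584654928574
t 0.1 pos [ 0.179  -0.5983  0.226 ] tooly -1.28 tilt [-0.001  0.001] j [ 1.18  0.44  0.02  1.57 -0.01  1.13 -0.08] w 0.998 F [-0.3 -0.3  0. ]
dp units [ 15.33 -20.39   1.07]
rz units(tool) -8.53
```

View pics/crop.png

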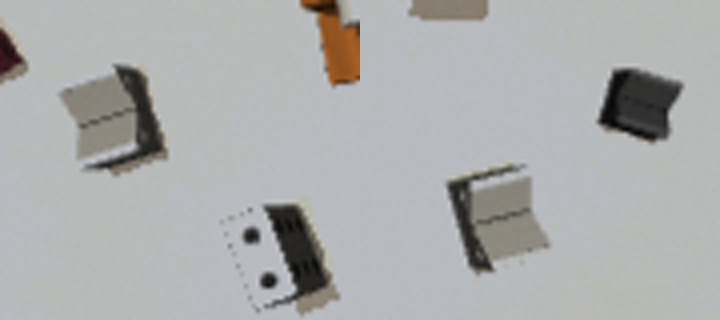

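The crop confirms both bright V-blocks, and their fitted footprints are about 50x36 mm. I'll start with vb, turning the tool first.

Request:
arm_command(
  dp=[
    [0,0,0],
    [0,0,0],
    [0,0,0],
    [0,0,0],
    [0,0,0],
    [0,0,0],
    [0,0,0],
    [0,0,0],
    [0,0,0],
    [0,0,0],
  ],
  angular=[
    [0,0,-1],
    [0,0,-1],
    [0,0,-1],
    [0,0,-1],
    [0,0,-1],
    [0,0,-1],
    [0,0,-1],
    [0,0,-1],
    [0,0,-1],
    [0,0,-1],
  ],
  claw=[1,1,1,1,1,1,1,1,1,1],
  force=40,
)

```text
clock: 1.1
position: [0.179, -0.5985, 0.2263]
ee_rot: [-1.956, -2.457, -0.001]
force: [0.8, -0.2, -0.1]
width: 1.0
gripper_force: 0.0
```

```bash
python3 -c "
from h import *
go([.352,-.309,.12],.23)"
```

```text
t 1.1 pos [ 0.179  -0.5985  0.2263] tooly 0.226 tilt [-0.     0.001] j [ 1.4   0.46 -0.31  1.55  0.15  1.15  1.29] w 1.0 F [ 0.8 -0.2 -0.1]
dp units [9.73 9.34 4.26]
rz units(tool) -0.03
```

Request:
arm_command(
  dp=[
    [0.97,0.93,0.43],
    [0.97,0.93,0.43],
    [0.97,0.93,0.43],
    [0.97,0.93,0.43],
    [0.97,0.93,0.43],
    [0.97,0.93,0.43],
    [0.97,0.93,0.43],
    [0.97,0.93,0.43],
    [0.97,0.93,0.43],
    [0.97,0.93,0.43],
  ],
  angular=[
    [0,0,0],
    [0,0,0],
    [0,0,0],
    [0,0,0],
    [0,0,0],
    [0,0,0],
    [0,0,0],
    [0,0,0],
    [0,0,0],
    [0,0,0],
  ],
  claw=[1,1,1,1,1,1,1,1,1,1],
)

```text
clock: 2.1
position: [0.3535, -0.3102, 0.1187]
ee_rot: [-1.964, -2.451, 0.0]
force: [-0.0, 0.1, 0.3]
width: 0.995
gripper_force: 0.0
```

```bash
python3 -c "
from h import *
go([.352,-.309,.012],.23)
from cell import arm
i=arm.get_image('wrist');np.savez('w1.npz',**i);cv2.imwrite('pics/w1.png',i['frame'][:,:,::-1]);print(i['K'],i['R'].round(3),i['t'].round(3))"
```

```text
t 2.1 pos [ 0.3535 -0.3102  0.1187] tooly 0.22 tilt [-0.  0.] j [ 0.94  0.35 -0.42  2.04  0.2   0.78  0.62] w 0.995 F [-0.   0.1  0.3]
dp units [ 0.06 -0.05  4.27]
rz units(tool) -0.07
[[371.64829954   0.         320.8379917 ]
 [  0.         371.64829954 238.87866983]
 [  0.           0.           1.        ]] [[ 0.976  0.218 -0.001]
 [ 0.209 -0.936  0.284]
 [ 0.061 -0.277 -0.959]] [-0.278 -0.369  0.179]
```

View pics/w1.png

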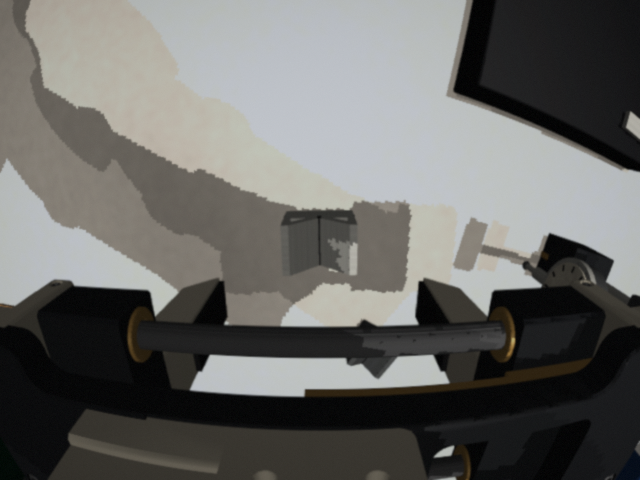

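The wrist view shows the V-block at (318,243), centred between the fingers (222 and 420). I'll measure it with wrist depth.

```bash
cat >> h.py <<'E'
def fish(i):
    z=i['z_map'];v,u=np.nonzero(z>0);d=z[v,u];K=i['K']
    x=(u-K[0,2])/K[0,0];y=(v-K[1,2])/K[1,1];r=np.hypot(x,y)+1e-9;s=np.tan(np.minimum(r,1.4))/r
    c=np.stack([x*s*d,y*s*d,d],1);return (c-i['t'])@i['R'],u,v
def rect(A,c,r,zl,zh,n=''):
    B=A[(np.hypot(*(A[:,:2]-c).T)<r)&(A[:,2]>zl)&(A[:,2]<zh)]
    (cx,cy),wh,an=cv2.minAreaRect((B[:,:2]*1000).astype(np.float32));print(n,len(B),'c',round(cx,1),round(cy,1),'wh',np.round(wh,1),'ang',round(an,1),'z99',np.percentile(B[:,2],99).round(4));return B
E
python3 - <<'E'
from h import *
i=dict(np.load('w1.npz'));A,u,v=fish(i)
m=(abs(u-300)<5)&(abs(v-100)<5);print(A[m].mean(0))
for zl in(.012,.03,.04): rect(A,(.352,-.309),.045,zl,.06)
E
```

```text
[ 0.31701653 -0.21540193 -0.00084804]
 4326 c 352.4 -310.3 wh [50.4 36.2] ang 13.6 z99 0.0452
 3075 c 352.3 -310.4 wh [50.  35.5] ang 13.4 z99 0.0453
 1454 c 352.3 -310.4 wh [50.  35.3] ang 13.2 z99 0.0454
```

Request:
arm_command(
  dp=[
    [0,-0.04,0.85],
    [0,0,0.85],
    [0,0,0.85],
    [0,0,0.85],
    [0,0,0.85],
    [0,0,0],
    [0,0,0],
    [0,0,0],
    [0,0,0],
    [0,0,0],
  ],
  angular=[
    [0,0,-0.08],
    [0,0,0],
    [0,0,0],
    [0,0,0],
    [0,0,0],
    [0,0,0],
    [0,0,0],
    [0,0,0],
    [0,0,0],
    [0,0,0],
  ],
  claw=[1,1,1,1,1,1,0.2,0.2,0.2,0.2],
)

```text
clock: 3.15
position: [0.3526, -0.312, 0.0138]
ee_rot: [1.949, 2.462, -0.0]
force: [0.5, -0.8, 0.1]
width: 0.7
gripper_force: 0.0
```

```bash
python3 -c "
from h import *
go([.352,-.309,.012],.23)"
```

```text
t 3.15 pos [ 0.3526 -0.312   0.0138] tooly 0.232 tilt [ 0.001 -0.001] j [ 0.87  0.52 -0.33  2.13  0.33  0.53  0.52] w 0.7 F [ 0.5 -0.8  0.1]
dp units [0.12 0.01 0.07]
rz units(tool) 0.01
```

Request:
arm_command(
  dp=[
    [0,0,0],
    [0,0,0],
    [0,0,0],
    [0,0,0],
    [0,0,0],
    [0,0,-0.4],
    [0,0,-0.9],
    [0,0,-0.9],
    [0,0,-0.9],
    [0,0,-0.9],
  ],
  angular=[
    [0,0,0],
    [0,0,0],
    [0,0,0],
    [0,0,0],
    [0,0,0],
    [0,0,0],
    [0,0,0],
    [0,0,0],
    [0,0,0],
    [0,0,0],
  ],
  claw=[0.2,0.2,0.2,0.2,0.2,0.2,0.2,0.2,0.2,0.2],
)

```text
clock: 4.15
position: [0.3516, -0.3111, 0.114]
ee_rot: [-1.948, -2.463, -0.0]
force: [0.6, -1.1, -4.3]
width: 0.545
gripper_force: 40.0
```

```bash
python3 -c "
from h import *
go([.4955,-.0847,.12],-.016)
from cell import arm
i=arm.get_image('wrist');A,u,v=fish(i);p=arm.observe()['position']
B=rect(A,p[:2],.05,p[2]+.005,p[2]+.05,'held');rect(A,(.528,-.031),.2,.045,.054,'plate')
"
```

```text
t 4.15 pos [ 0.3516 -0.3111  0.114 ] tooly 0.232 tilt [-0.001  0.001] j [ 0.95  0.36 -0.42  2.05  0.21  0.77  0.63] w 0.545 F [ 0.6 -1.1 -4.3]
dp units [ 7.49  7.69 -0.24]
rz units(tool) 1.65
held 10698 c 351.6 -309.9 wh [83.5 36.8] ang 12.9 z99 0.1646
plate 18388 c 492.9 -129.2 wh [151.4 139.3] ang 11.4 z99 0.0509
```

Request:
arm_command(
  dp=[
    [0,0,0],
    [0,0,0],
    [0.95,0,0],
    [0.95,0,0],
    [0.95,0.9,0],
    [0.95,0.9,0],
    [0.95,0.9,0],
    [0.95,0.9,0],
    [0.95,0.9,0],
    [0.95,0.9,0],
  ],
  angular=[
    [0,0,0.83],
    [0,0,0.83],
    [0,0,0],
    [0,0,0],
    [0,0,0],
    [0,0,0],
    [0,0,0],
    [0,0,0],
    [0,0,0],
    [0,0,0],
  ],
  claw=[0.2,0.2,0.2,0.2,0.2,0.2,0.2,0.2,0.2,0.2],
)

```text
clock: 5.2
position: [0.4905, -0.1228, 0.1125]
ee_rot: [-2.24, -2.202, 0.001]
force: [-0.2, -0.5, -4.8]
width: 0.54
gripper_force: 40.0
```

```bash
python3 -c "
from h import *
go([.4952,-.0845,.0648],-.016)
"
```

```text
t 5.2 pos [ 0.4905 -0.1228  0.1125] tooly -0.017 tilt [-0.001  0.   ] j [ 0.45  0.41 -0.41  1.97  0.22  0.8  -0.1 ] w 0.54 F [-0.2 -0.5 -4.8]
dp units [1.54 0.16 1.91]
rz units(tool) -0.01
```

Request:
arm_command(
  dp=[
    [0.77,0.08,0],
    [0.77,0.08,0],
    [0,0,0.6],
    [0,0,0.6],
    [0,0,0.4],
    [0,0,0.15],
    [0,0,0],
    [0,0,0],
  ],
  angular=[
    [0,0,0],
    [0,0,0],
    [0,0,0],
    [0,0,0],
    [0,0,0],
    [0,0,0],
    [0,0,0],
    [0,0,0],
  ],
  claw=[0.2,0.2,0.2,0.2,0.2,0.2,0.2,0.2],
)

```text
clock: 6.0
position: [0.4953, -0.0856, 0.0695]
ee_rot: [2.24, 2.202, 0.0]
force: [0.5, 0.2, -3.4]
width: 0.544
gripper_force: 40.0
```

```bash
python3 -c "
from h import *
go([.4952,-.0845,.0640],-.016)
"
```

```text
t 6.0 pos [ 0.4953 -0.0856  0.0695] tooly -0.017 tilt [ 0. -0.] j [ 0.36  0.47 -0.39  2.02  0.27  0.7  -0.22] w 0.544 F [ 0.5  0.2 -3.4]
dp units [ 0.04 -0.    0.22]
rz units(tool) -0.01
```

Request:
arm_command(
  dp=[
    [0.04,0,0.1],
    [0,0,0.06],
    [0,0,0.04],
    [0,0,0.03],
    [0,0,0],
    [0,0,0],
  ],
  angular=[
    [0,0,0],
    [0,0,0],
    [0,0,0],
    [0,0,0],
    [0,0,0],
    [0,0,0],
  ],
  claw=[0.2,0.2,0.2,0.2,0.2,0.2],
)

```text
clock: 6.6
position: [0.4951, -0.0845, 0.0635]
ee_rot: [2.24, 2.202, 0.0]
force: [-0.2, 0.0, -5.0]
width: 0.545
gripper_force: 40.0
```

Request:
arm_command(
  dp=[
    [0,0,0.03],
    [0,0,0.03],
    [0,0,0],
  ],
  angular=[
    [0,0,0],
    [0,0,0],
    [0,0,0],
  ],
  claw=[0.2,0.2,0.2],
)

```text
clock: 6.9
position: [0.4952, -0.0846, 0.0633]
ee_rot: [2.24, 2.202, -0.0]
force: [-6.3, 0.2, 15.5]
width: 0.544
gripper_force: 40.0
```

Request:
arm_command(
  dp=[
    [0,0,-0.03],
    [0,0,0],
    [0,0,0],
    [0,0,0],
    [0,0,0],
    [0,0,-0.5],
    [0,0,-0.9],
    [0,0,-0.9],
    [0,0,-0.9],
    [0,0,0],
  ],
  angular=[
    [0,0,0],
    [0,0,0],
    [0,0,0],
    [0,0,0],
    [0,0,0],
    [0,0,0],
    [0,0,0],
    [0,0,-0.7],
    [0,0,-0.7],
    [0,0,-0.7],
  ],
  claw=[0.545,0.6,0.7,0.8,0.9,1,1,1,1,1],
)

```text
clock: 7.9
position: [0.4971, -0.0845, 0.1464]
ee_rot: [1.859, 2.527, 0.004]
force: [0.6, -0.1, -0.6]
width: 0.996
gripper_force: 0.0
```

```bash
python3 -c "
from h import *
go([.418,.409,.12],.29)
from cell import arm
i=arm.get_image('wrist');A,u,v=fish(i)
B=rect(A,(.4952,-.083),.045,.075,.12,'vb placed')
"
```

```text
t 7.9 pos [ 0.4971 -0.0845  0.1464] tooly 0.302 tilt [ 0.005 -0.001] j [ 0.46  0.38 -0.51  1.94  0.24  0.88  0.13] w 0.996 F [ 0.6 -0.1 -0.6]
dp units [19.79  2.85  1.02]
rz units(tool) 0.08
vb placed 4612 c 495.6 -83.2 wh [36.3 50.7] ang 89.2 z99 0.0952
```

Request:
arm_command(
  dp=[
    [0.99,0.14,0],
    [0.99,0.14,0],
    [0.99,0.14,0],
    [0.99,0.14,0],
    [0.99,0.14,0],
    [0.99,0.14,0],
    [0.99,0.14,0],
    [0.99,0.14,0],
    [0.99,0.14,0],
    [0.99,0.14,0],
  ],
  angular=[
    [0,0,0],
    [0,0,0],
    [0,0,0],
    [0,0,0],
    [0,0,0],
    [0,0,0],
    [0,0,0],
    [0,0,0],
    [0,0,0],
    [0,0,0],
  ],
  claw=[1,1,1,1,1,1,1,1,1,1],
)

```text
clock: 8.95
position: [0.4555, 0.1633, 0.143]
ee_rot: [1.87, 2.524, -0.0]
force: [-0.2, 0.6, -0.7]
width: 0.999
gripper_force: 0.0
```

Request:
arm_command(
  dp=[
    [0.99,0.14,0.1],
    [0.99,0.14,0.1],
    [0.99,0.14,0.1],
    [0.99,0.14,0.1],
    [0.99,0.14,0.1],
    [0.99,0.14,0.1],
    [0.99,0.14,0.1],
    [0.99,0.14,0.1],
    [0.99,0.14,0.1],
    [0.99,0.14,0.1],
  ],
  angular=[
    [0,0,0],
    [0,0,0],
    [0,0,0],
    [0,0,0],
    [0,0,0],
    [0,0,0],
    [0,0,0],
    [0,0,0],
    [0,0,0],
    [0,0,0],
  ],
  claw=[1,1,1,1,1,1,1,1,1,1],
)

```text
clock: 9.95
position: [0.4164, 0.41, 0.1178]
ee_rot: [1.87, 2.524, -0.001]
force: [0.2, 0.2, 0.1]
width: 1.002
gripper_force: 0.0
```

```bash
python3 -c "
from h import *
go([.418,.409,.012],.29)
from cell import arm
i=arm.get_image('wrist');A,u,v=fish(i)
B=rect(A,(.418,.410),.045,.012,.06,'va');rect(A,(.418,.410),.045,.03,.06,'va')
"
```

```text
t 9.95 pos [0.4164 0.41   0.1178] tooly 0.296 tilt [-0. -0.] j [-0.48  0.55 -0.56  1.76  0.35  0.93 -0.89] w 1.002 F [0.2 0.2 0.1]
dp units [-0.06  0.05  4.23]
rz units(tool) 0.04
va 4353 c 419.5 409.8 wh [50.1 36.3] ang 16.9 z99 0.0452
va 3105 c 419.5 409.9 wh [50.1 35.8] ang 16.8 z99 0.0453
```

Request:
arm_command(
  dp=[
    [-0.03,0.12,0.84],
    [0,0,0.84],
    [0,0,0.84],
    [0,0,0.84],
    [0,0,0.84],
    [0,0,0],
    [0,0,0],
    [0,0,0],
    [0,0,0],
    [0,0,0],
  ],
  angular=[
    [0,0,0],
    [0,0,0],
    [0,0,0],
    [0,0,0],
    [0,0,0],
    [0,0,0],
    [0,0,0],
    [0,0,0],
    [0,0,0],
    [0,0,0],
  ],
  claw=[1,1,1,1,1,1,0.2,0.2,0.2,0.2],
)

```text
clock: 11.0
position: [0.4202, 0.4097, 0.0136]
ee_rot: [1.867, 2.526, 0.002]
force: [-0.2, -0.2, 0.5]
width: 0.7
gripper_force: 0.0
```

Request:
arm_command(
  dp=[
    [0,0,0],
    [0,0,0],
    [0,0,0],
    [0,0,0],
  ],
  angular=[
    [0,0,0],
    [0,0,0],
    [0,0,0],
    [0,0,0],
  ],
  claw=[0.2,0.2,0.2,0.2],
)

```text
clock: 11.4
position: [0.4197, 0.4093, 0.013]
ee_rot: [1.867, 2.526, -0.0]
force: [-2.0, -1.0, 5.8]
width: 0.541
gripper_force: 40.0
```

Request:
arm_command(
  dp=[
    [0,0,-0.4],
    [0,0,-0.9],
    [0,0,-0.9],
    [0,0,-0.9],
    [0,0,-0.9],
    [0,0,0],
    [0,0,0],
  ],
  angular=[
    [0,0,0],
    [0,0,0],
    [0,0,0],
    [0,0,0],
    [0,0,0],
    [0,0,1],
    [0,0,1],
  ],
  claw=[0.2,0.2,0.2,0.2,0.2,0.2,0.2],
)

```text
clock: 12.1
position: [0.4199, 0.4092, 0.1135]
ee_rot: [-2.23, -2.212, -0.001]
force: [-0.2, 0.4, -7.1]
width: 0.544
gripper_force: 40.0
```

```bash
python3 -c "
from h import *
go([.4970,.0220,.12],-.014)
"
```

```text
t 12.1 pos [0.4199 0.4092 0.1135] tooly -0.008 tilt [0.    0.001] j [-0.52  0.54 -0.48  1.77  0.31  0.91 -1.15] w 0.544 F [-0.2  0.4 -7.1]
dp units [-15.46   3.21  -0.27]
rz units(tool) 0.04
```

Request:
arm_command(
  dp=[
    [-0.97,0.2,0],
    [-0.97,0.2,0],
    [-0.97,0.2,0],
    [-0.97,0.2,0],
    [-0.97,0.2,0],
    [-0.97,0.2,0],
    [-0.97,0.2,0],
    [-0.97,0.2,0],
    [-0.97,0.2,0],
    [-0.97,0.2,0],
  ],
  angular=[
    [0,0,0.04],
    [0,0,0],
    [0,0,0],
    [0,0,0],
    [0,0,0],
    [0,0,0],
    [0,0,0],
    [0,0,0],
    [0,0,0],
    [0,0,0],
  ],
  claw=[0.2,0.2,0.2,0.2,0.2,0.2,0.2,0.2,0.2,0.2],
)

```text
clock: 13.1
position: [0.4677, 0.1653, 0.1128]
ee_rot: [-2.23, -2.212, 0.001]
force: [0.4, -0.3, -5.1]
width: 0.541
gripper_force: 40.0
```

Request:
arm_command(
  dp=[
    [-0.97,0.2,0],
    [-0.97,0.2,0],
    [-0.97,0.2,0],
    [-0.97,0.2,0],
    [-0.97,0.2,0],
    [-0.7,0.2,0],
    [0,0,0.7],
    [0,0,0.7],
    [0,0,0],
  ],
  angular=[
    [0,0,0],
    [0,0,0],
    [0,0,0],
    [0,0,0],
    [0,0,0],
    [0,0,0],
    [0,0,0],
    [0,0,0],
    [0,0,0],
  ],
  claw=[0.2,0.2,0.2,0.2,0.2,0.2,0.2,0.2,0.2],
)

```text
clock: 14.0
position: [0.495, 0.0269, 0.0761]
ee_rot: [-2.229, -2.21, 0.005]
force: [-0.1, 0.2, -5.1]
width: 0.544
gripper_force: 40.0
```

```bash
python3 -c "
from h import *
go([.4972,.0215,.0635],-.015)
"
```

```text
t 14.0 pos [0.495  0.0269 0.0761] tooly -0.008 tilt [-0.004 -0.   ] j [ 0.17  0.46 -0.44  2.02  0.29  0.72 -0.45] w 0.544 F [-0.1  0.2 -5.1]
dp units [-0.22  0.09  0.5 ]
rz units(tool) 0.04
```

Request:
arm_command(
  dp=[
    [-0.22,0.09,0.15],
    [0,0,0.15],
    [0,0,0.1],
    [0,0,0.04],
    [0,0,0.03],
    [0,0,0.02],
    [0,0,0],
    [0,0,0],
  ],
  angular=[
    [0,0,0.04],
    [0,0,0],
    [0,0,0],
    [0,0,0],
    [0,0,0],
    [0,0,0],
    [0,0,0],
    [0,0,0],
  ],
  claw=[0.2,0.2,0.2,0.2,0.2,0.2,0.2,0.2],
)

```text
clock: 14.8
position: [0.4991, 0.0221, 0.0655]
ee_rot: [2.237, 2.206, 0.0]
force: [-0.5, -0.1, -6.3]
width: 0.541
gripper_force: 40.0
```

```bash
python3 -c "
from h import *
go([.4972,.0215,.0630],-.015)
"
```

```text
t 14.8 pos [0.4991 0.0221 0.0655] tooly -0.014 tilt [0. 0.] j [ 0.17  0.48 -0.43  2.02  0.3   0.7  -0.46] w 0.541 F [-0.5 -0.1 -6.3]
dp units [-0.02 -0.08  0.1 ]
rz units(tool) 0.01
```

Request:
arm_command(
  dp=[
    [0,-0.07,0.03],
    [0,0,0.03],
    [0,0,0.02],
    [0,0,0],
    [0,0,0],
  ],
  angular=[
    [0,0,0],
    [0,0,0],
    [0,0,0],
    [0,0,0],
    [0,0,0],
  ],
  claw=[0.2,0.2,0.2,0.2,0.2],
)

```text
clock: 15.3
position: [0.4974, 0.022, 0.0634]
ee_rot: [2.237, 2.206, -0.0]
force: [0.2, -0.1, -4.8]
width: 0.543
gripper_force: 40.0
```

Request:
arm_command(
  dp=[
    [0,0,0.02],
    [0,0,0.02],
    [0,0,0],
  ],
  angular=[
    [0,0,0],
    [0,0,0],
    [0,0,0],
  ],
  claw=[0.2,0.2,0.2],
)

```text
clock: 15.6
position: [0.4974, 0.022, 0.0629]
ee_rot: [2.237, 2.205, -0.0]
force: [-2.4, -0.4, 4.6]
width: 0.547
gripper_force: 40.0
```

Request:
arm_command(
  dp=[
    [0,0,0],
    [0,0,0],
    [0,0,0],
    [0,0,0],
    [0,0,-0.5],
    [0,0,-0.9],
    [0,0,-0.9],
    [0,0,-0.9],
    [0,0,-0.9],
    [0,0,0],
  ],
  angular=[
    [0,0,0],
    [0,0,0],
    [0,0,0],
    [0,0,0],
    [0,0,0],
    [0,0,0],
    [0,0,0],
    [0,0,0],
    [0,0,-1],
    [0,0,-1],
  ],
  claw=[0.6,0.7,0.8,0.9,1,1,1,1,1,1],
)

```text
clock: 16.6
position: [0.4991, 0.0226, 0.1688]
ee_rot: [1.872, 2.517, 0.005]
force: [0.5, 0.4, -0.5]
width: 0.999
gripper_force: 0.0
```

```bash
python3 -c "
from h import *
go([.562,.278,.15],1.72)
from cell import arm
i=arm.get_image('wrist');A,u,v=fish(i)
rect(A,(.4952,-.083),.045,.075,.12,'vb placed');rect(A,(.497,.022),.045,.075,.12,'va placed')
"
```

```text
t 16.6 pos [0.4991 0.0226 0.1688] tooly 0.292 tilt [ 0.006 -0.   ] j [ 0.29  0.35 -0.56  1.92  0.23  0.93 -0.09] w 0.999 F [ 0.5  0.4 -0.5]
dp units [9.06 5.35 0.77]
rz units(tool) -9.52
vb placed 1734 c 495.5 -83.2 wh [36.6 50.4] ang 89.7 z99 0.0951
va placed 3829 c 497.7 22.7 wh [36.3 50.6] ang 89.2 z99 0.0952
```

Request:
arm_command(
  dp=[
    [0.9,0.53,0],
    [0.9,0.53,0],
    [0.9,0.53,0],
    [0.9,0.53,0],
    [0.9,0.53,0],
    [0.9,0.53,0],
    [0.9,0.53,0],
    [0.9,0.53,0],
    [0.9,0.53,0],
    [0.9,0.53,0],
  ],
  angular=[
    [0,0,0],
    [0,0,0],
    [0,0,0],
    [0,0,0],
    [0,0,0],
    [0,0,0],
    [0,0,0],
    [0,0,0],
    [0,0,0],
    [0,0,0],
  ],
  claw=[1,1,1,1,1,1,1,1,1,1],
)

```text
clock: 17.65
position: [0.5609, 0.2762, 0.1651]
ee_rot: [-1.886, -2.512, 0.001]
force: [1.0, 0.3, 0.1]
width: 0.997
gripper_force: 0.0
```

Request:
arm_command(
  dp=[
    [0,0,0],
    [0,0,0],
    [0,0,0],
    [0,0,0],
    [0,0,0],
    [0,0,0],
    [0,0,0],
    [0,0,0],
    [0,0,0],
    [0,0,0],
  ],
  angular=[
    [0,0,-0.95],
    [0,0,-0.95],
    [0,0,-0.95],
    [0,0,-0.95],
    [0,0,-0.95],
    [0,0,-0.95],
    [0,0,-0.95],
    [0,0,-0.95],
    [0,0,-0.95],
    [0,0,-0.95],
  ],
  claw=[1,1,1,1,1,1,1,1,1,1],
)

```text
clock: 18.65
position: [0.5608, 0.2749, 0.1651]
ee_rot: [0.224, -3.133, 0.001]
force: [-0.1, -0.2, 0.3]
width: 1.002
gripper_force: 0.0
```

Run:
```python
from h import *
from cell import arm
i=arm.get_image('wrist');cv2.imwrite('pics/w2.png',i['frame'][:,:,::-1]);A,u,v=fish(i);np.savez('w2.npz',**i)
B=A[(np.hypot(*(A[:,:2]-(.562,.278)).T)<.14)&(A[:,2]>.049)&(A[:,2]<.063)]
# thick part: z>.054 
C=B[B[:,2]>.0545];print(len(B),len(C),C.mean(0).round(4))
rect(A,(.562,.278),.12,.0545,.065,'thick')
go([.562,.278,.024],1.72)
```

```text
4931 1385 [0.5479 0.2766 0.056 ]
thick 1385 c 548.7 276.7 wh [51.  19.2] ang 9.6 z99 0.0578
t 18.7 pos [0.5609 0.2747 0.1649] tooly 1.722 tilt [-0.001 -0.001] j [ 0.02  0.65 -0.89  1.6   0.54  1.16  0.73] w 0.999 F [ 0.1 -0.4 -1.1]
dp units [-0.07  0.13  5.64]
rz units(tool) 0.01
```

View pics/w2.png

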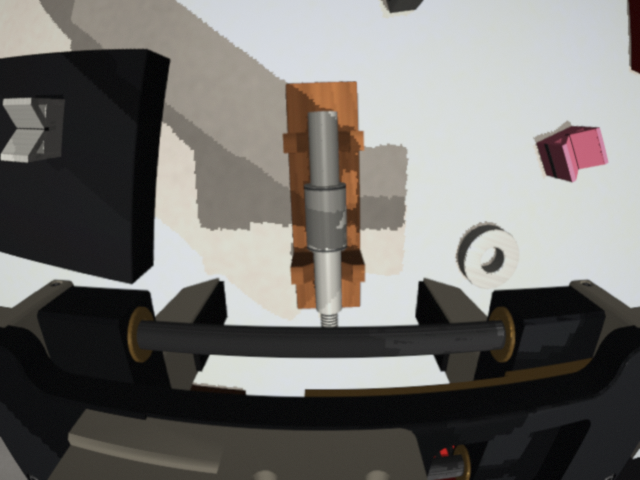

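The wrist view shows the thick part at (325,218), between the rests at rows 142 and 262, with the thin end away from the robot at (328,320). The fitted thick length is 51 mm. I'll grasp at its centre.

Request:
arm_command(
  dp=[
    [0.475,0.145,0],
    [0,0,0.9],
    [0,0,0.9],
    [0,0,0.9],
    [0,0,0.9],
    [0,0,0.9],
    [0,0,0.9],
    [0,0,0.25],
    [0,0,0],
    [0,0,0],
  ],
  angular=[
    [0,0,-0.11],
    [0,0,0],
    [0,0,0],
    [0,0,0],
    [0,0,0],
    [0,0,0],
    [0,0,0],
    [0,0,0],
    [0,0,0],
    [0,0,0],
  ],
  claw=[0.9,0.8,0.75,0.75,0.75,0.75,0.75,0.75,0.75,0.75],
  force=50,
)

```text
clock: 19.7
position: [0.5488, 0.2778, 0.0249]
ee_rot: [-0.244, 3.131, 0.001]
force: [0.4, 0.9, 0.0]
width: 0.751
gripper_force: 0.0
```

```bash
python3 -c "
from h import *
go([.5486,.2767,.0235],1.739)"
```

```text
t 19.7 pos [0.5488 0.2778 0.0249] tooly 1.726 tilt [0.001 0.001] j [-0.05  0.79 -0.79  1.74  0.69  0.91  0.59] w 0.751 F [0.4 0.9 0. ]
dp units [ 0.02 -0.04  0.05]
rz units(tool) -0.09
```

Request:
arm_command(
  dp=[
    [0,-0.03,0.04],
    [0,0,0],
    [0,0,0],
    [0,0,0],
    [0,0,0],
    [0,0,0],
    [0,0,0],
    [0,0,0],
    [0,0,0],
  ],
  angular=[
    [0,0,-0.09],
    [0,0,0],
    [0,0,0],
    [0,0,0],
    [0,0,0],
    [0,0,0],
    [0,0,0],
    [0,0,0],
    [0,0,0],
  ],
  claw=[0.7,0.2,0.2,0.2,0.2,0.2,0.2,0.2,0.2],
)

```text
clock: 20.6
position: [0.5488, 0.277, 0.0228]
ee_rot: [-0.268, 3.13, 0.001]
force: [0.9, 1.7, 0.2]
width: 0.334
gripper_force: 50.0
```

Request:
arm_command(
  dp=[
    [0,0,-0.2],
    [0,0,-0.5],
    [0,0,-0.9],
    [0,0,-0.9],
    [0,0,-0.9],
    [0,0,-0.9],
    [0,0,-0.9],
    [0,0,-0.4],
    [0,0,0],
  ],
  angular=[
    [0,0,0],
    [0,0,0],
    [0,0,0],
    [0,0,0],
    [0,0,0],
    [0,0,0],
    [0,0,0],
    [0,0,0],
    [0,0,0],
  ],
  claw=[0.2,0.2,0.2,0.2,0.2,0.2,0.2,0.2,0.2],
)

```text
clock: 21.5
position: [0.5493, 0.2767, 0.1642]
ee_rot: [-0.266, 3.128, 0.001]
force: [0.8, 0.4, -5.7]
width: 0.337
gripper_force: 50.0
```

Run:
```python
from h import *
from cell import arm
go([.4966,-.0303,.16],-.018)
i=arm.get_image('wrist');cv2.imwrite('pics/w3.png',i['frame'][:,:,::-1]);np.savez('w3.npz',**i);A,u,v=fish(i);o=arm.observe();M=Ro.from_rotvec(o['ee_rot']).as_matrix()
L=(A-o['position'])@M
B=L[(abs(L[:,1])<.012)&(abs(L[:,0])<.13)&(L[:,2]<.015)&(L[:,2]>-.05)]
for x in np.arange(-.125,.126,.01):
    s=B[abs(B[:,0]-x)<.005]
    if len(s)>5: print(round(x,3),len(s),'top z',np.percentile(s[:,2],3).round(4),'y',np.median(s[:,1]).round(4))
```

```text
t 21.5 pos [0.5493 0.2767 0.1642] tooly 1.741 tilt [0.002 0.001] j [ 0.02  0.64 -0.9   1.62  0.54  1.14  0.73] w 0.337 F [ 0.8  0.4 -5.7]
dp units [  4.15 -11.75   0.16]
rz units(tool) -9.22
-0.035 119 top z -0.0296 y 0.0023
-0.025 546 top z -0.0356 y 0.0001
-0.015 985 top z -0.0357 y 0.0001
-0.005 8 top z -0.0361 y 0.0015
0.005 798 top z -0.0358 y 0.0001
0.015 1489 top z -0.0358 y -0.0002
0.025 1907 top z -0.0356 y 0.0001
0.035 1444 top z -0.0309 y -0.0002
0.045 1540 top z -0.0309 y -0.0002
0.055 1609 top z -0.031 y -0.0002
0.065 1653 top z -0.031 y -0.0005
0.075 1653 top z -0.0311 y -0.0002
```

View pics/w3.png

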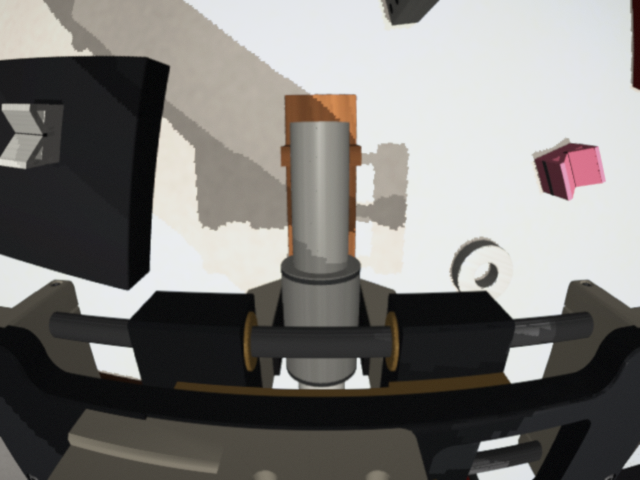

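The shaft is held level and centred, with its axis 19.8 mm behind the TCP. The plain end faces the robot, so it needs +11.73 units of clockwise turn.

Request:
arm_command(
  dp=[
    [0.345,-0.98,0],
    [0.345,-0.98,0],
    [0.345,-0.98,0],
    [0.345,-0.98,0],
    [0.345,-0.98,0],
    [0.345,-0.98,0],
    [0.345,-0.98,0],
    [0.345,-0.98,0],
    [0.345,-0.98,0],
    [0.345,-0.98,0],
  ],
  angular=[
    [0,0,0],
    [0,0,0],
    [0,0,0],
    [0,0,0],
    [0,0,0],
    [0,0,0],
    [0,0,0],
    [0,0,0],
    [0,0,0],
    [0,0,0],
  ],
  claw=[0.2,0.2,0.2,0.2,0.2,0.2,0.2,0.2,0.2,0.2],
)

```text
clock: 22.55
position: [0.5041, 0.0189, 0.1614]
ee_rot: [0.267, -3.128, 0.0]
force: [1.0, 0.3, -5.2]
width: 0.337
gripper_force: 50.0
```

Request:
arm_command(
  dp=[
    [0.345,-0.98,0],
    [0.345,-0.97,0],
    [0,0,0],
    [0,0,0],
    [0,0,0],
    [0,0,0],
    [0,0,0],
    [0,0,0],
    [0,0,0],
    [0,0,0],
  ],
  angular=[
    [0,0,0],
    [0,0,0],
    [0,0,0.9],
    [0,0,0.9],
    [0,0,0.9],
    [0,0,0.9],
    [0,0,0.9],
    [0,0,0.9],
    [0,0,0.9],
    [0,0,0.9],
  ],
  claw=[0.2,0.2,0.2,0.2,0.2,0.2,0.2,0.2,0.2,0.2],
)

```text
clock: 23.55
position: [0.4955, -0.0308, 0.1614]
ee_rot: [-1.387, -2.816, 0.002]
force: [-0.5, 1.0, -5.7]
width: 0.334
gripper_force: 50.0
```

Request:
arm_command(
  dp=[
    [0,0,0],
    [0,0,0],
    [0,0,0],
    [0,0,0],
    [0,0,0],
    [0,0,0],
  ],
  angular=[
    [0,0,0.9],
    [0,0,0.9],
    [0,0,0.9],
    [0,0,0.9],
    [0,0,0.9],
    [0,0,0],
  ],
  claw=[0.2,0.2,0.2,0.2,0.2,0.2],
)

```text
clock: 24.15
position: [0.4956, -0.0306, 0.1616]
ee_rot: [-2.238, -2.203, 0.003]
force: [-0.3, -0.1, -5.7]
width: 0.341
gripper_force: 50.0
```

```bash
python3 -c "
from h import *
go([.4966,-.0303,.0708],-.019)"
```

```text
t 24.15 pos [ 0.4956 -0.0306  0.1616] tooly -0.016 tilt [-0.002 -0.   ] j [ 0.39  0.36 -0.56  1.93  0.24  0.92 -0.3 ] w 0.341 F [-0.3 -0.1 -5.7]
dp units [0.01 0.05 3.63]
rz units(tool) 0.02
```

Request:
arm_command(
  dp=[
    [0,0.04,0.7],
    [0,0,0.7],
    [0,0,0.7],
    [0,0,0.6],
    [0,0,0.4],
    [0,0,0.2],
    [0,0,0],
    [0,0,0],
  ],
  angular=[
    [0,0,0],
    [0,0,0],
    [0,0,0],
    [0,0,0],
    [0,0,0],
    [0,0,0],
    [0,0,0],
    [0,0,0],
  ],
  claw=[0.2,0.2,0.2,0.2,0.2,0.2,0.2,0.2],
)

```text
clock: 24.95
position: [0.4979, -0.0305, 0.0806]
ee_rot: [2.236, 2.206, 0.001]
force: [-0.9, -0.0, -4.6]
width: 0.34
gripper_force: 50.0
```

```bash
python3 -c "
from h import *
from cell import arm
go([.4966,-.0303,.0708],-.019)
i=arm.get_image('side');cv2.imwrite('pics/s3.png',cv2.resize(i['frame'][180:310,230:400],None,fx=4,fy=4)[:,:,::-1])"
```

```text
t 24.95 pos [ 0.4979 -0.0305  0.0806] tooly -0.013 tilt [0.001 0.   ] j [ 0.34  0.47 -0.51  2.01  0.33  0.74 -0.38] w 0.34 F [-0.9 -0.  -4.6]
dp units [ 0.01 -0.05  0.39]
rz units(tool) 0.04
```

View pics/s3.png

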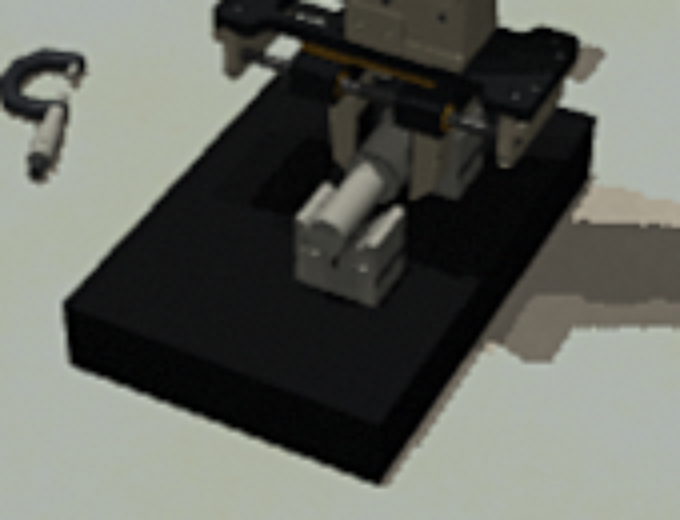

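The side crop shows the journal over the V of the left block at about (340,215), with the plain end just beyond its face. I'll lower gently.

Request:
arm_command(
  dp=[
    [0,-0.04,0.14],
    [0,0,0.1],
    [0,0,0.06],
    [0,0,0.03],
    [0,0,0.02],
    [0,0,0],
    [0,0,0],
  ],
  angular=[
    [0,0,0.04],
    [0,0,0],
    [0,0,0],
    [0,0,0],
    [0,0,0],
    [0,0,0],
    [0,0,0],
  ],
  claw=[0.2,0.2,0.2,0.2,0.2,0.2,0.2],
)

```text
clock: 25.7
position: [0.4966, -0.0306, 0.0719]
ee_rot: [2.243, 2.199, -0.0]
force: [-4.7, -0.2, 5.9]
width: 0.335
gripper_force: 50.0
```

Request:
arm_command(
  dp=[
    [0,0,0.02],
    [0,0,0],
  ],
  angular=[
    [0,0,0],
    [0,0,0],
  ],
  claw=[0.2,0.2],
)

```text
clock: 25.9
position: [0.4966, -0.0306, 0.0718]
ee_rot: [2.243, 2.198, -0.0]
force: [-6.1, -0.4, 12.8]
width: 0.337
gripper_force: 50.0
```

Request:
arm_command(
  dp=[
    [0,0,0],
    [0,0,0],
    [0,0,0],
    [0,0,0],
    [0,0,0],
    [0,0,-0.5],
    [0,0,-0.9],
    [0,0,-0.9],
    [0,0,-0.9],
    [0,0,-0.5],
  ],
  angular=[
    [0,0,0],
    [0,0,0],
    [0,0,0],
    [0,0,0],
    [0,0,0],
    [0,0,0],
    [0,0,0],
    [0,0,0],
    [0,0,0],
    [0,0,0],
  ],
  claw=[0.4,0.5,0.6,0.7,0.8,0.9,1,1,1,1],
  force=40,
)

```text
clock: 26.9
position: [0.4974, -0.0303, 0.1659]
ee_rot: [2.242, 2.198, 0.003]
force: [1.1, -0.0, -0.5]
width: 0.995
gripper_force: 0.0
```

```bash
cat > sh.py <<'E'
from h import *
from cell import arm
i=arm.get_image('wrist');A,u,v=fish(i)
uy=np.array([.017,.99986]);c=np.array([.4966,-.0303])
d=A[:,:2]-c;s=-(d@uy);l=d@np.array([.99986,-.017])   # s toward thin end
m=(A[:,2]>.096)&(A[:,2]<.115)&(abs(l)<.02);T=m&(A[:,2]>.1035)
if m.any(): print('shaft s range',s[m].min().round(4),s[m].max().round(4),'l',np.median(l[m]).round(4))
if T.any(): print('thick s',np.percentile(s[T],[.5,50,99.5]).round(4),'zmax',np.percentile(A[T,2],99).round(4))
for a,b in((-.09,-.07),(-.05,-.03),(.03,.05),(.06,.07)):
    k=m&(s>a)&(s<b)
    if k.sum()>9: 
        z=np.percentile(A[k,2],97);print(a,'top z',z.round(4),'l',l[k&(A[:,2]>z-.002)].mean().round(4))
E
python3 sh.py; python3 -c "
from h import *
go([.340,.3097,.16],.367)"
```

```text
shaft s range -0.0796 0.1095 l -0.0001
thick s [-0.0247 -0.0011  0.0251] zmax 0.1068
-0.09 top z 0.1016 l 0.0005
-0.05 top z 0.1016 l 0.0003
0.03 top z 0.1014 l 0.0002
t 26.95 pos [ 0.4981 -0.0303  0.167 ] tooly -0.02 tilt [ 0.004 -0.   ] j [ 0.4   0.35 -0.57  1.92  0.24  0.93 -0.3 ] w 0.999 F [ 1.  -0.2  2. ]
dp units [13.47 -6.59  0.25]
rz units(tool) -2.58
```

Shaft is seated level and centred (ends at -79.6 and 109.5 mm). Next the stop block.

Request:
arm_command(
  dp=[
    [0.96,-0.47,0],
    [0.96,-0.47,0],
    [0.96,-0.47,0],
    [0.96,-0.47,0],
    [0.96,-0.47,0],
    [0.96,-0.47,0],
    [0.96,-0.47,0],
    [0.96,-0.47,0],
    [0.96,-0.47,0],
    [0.96,-0.47,0],
  ],
  angular=[
    [0,0,0],
    [0,0,0],
    [0,0,0],
    [0,0,0],
    [0,0,0],
    [0,0,0],
    [0,0,0],
    [0,0,0],
    [0,0,0],
    [0,0,0],
  ],
  claw=[1,1,1,1,1,1,1,1,1,1],
)

```text
clock: 27.95
position: [0.3831, 0.2124, 0.1631]
ee_rot: [-2.244, -2.199, 0.001]
force: [0.2, 0.2, 0.2]
width: 0.998
gripper_force: 0.0
```

Request:
arm_command(
  dp=[
    [0.96,-0.47,0],
    [0.96,-0.47,0],
    [0.96,-0.47,0],
    [0.96,-0.47,0],
    [0,0,0],
    [0,0,0],
    [0,0,0],
    [0,0,0],
  ],
  angular=[
    [0,0,0],
    [0,0,0],
    [0,0,0],
    [0,0,0],
    [0,0,-0.86],
    [0,0,-0.86],
    [0,0,-0.86],
    [0,0,0],
  ],
  claw=[1,1,1,1,1,1,1,1],
)

```text
clock: 28.75
position: [0.3386, 0.3084, 0.163]
ee_rot: [-1.776, -2.591, 0.001]
force: [-0.1, 0.2, -0.2]
width: 1.0
gripper_force: 0.0
```

```bash
python3 -c "
from h import *
from cell import arm
i=arm.get_image('wrist');A,u,v=fish(i)
rect(A,(.34,.3097),.045,.07,.09,'stop top');rect(A,(.34,.3097),.045,.03,.09,'stop')
go([.340,.3097,.035],.367)"
```

```text
stop top 2587 c 340.2 309.6 wh [50.1 25.4] ang 21.6 z99 0.0767
stop 3397 c 340.0 309.8 wh [50.5 25.6] ang 21.1 z99 0.0767
t 28.8 pos [0.3387 0.3084 0.1631] tooly 0.364 tilt [-0.001 -0.   ] j [-0.21  0.35 -0.8   2.    0.31  0.92 -0.81] w 1.002 F [-0.4  0.  -0.4]
dp units [0.03 0.07 5.12]
rz units(tool) -0.02
```

Request:
arm_command(
  dp=[
    [0.03,0.07,0],
    [0,0,0.9],
    [0,0,0.9],
    [0,0,0.9],
    [0,0,0.9],
    [0,0,0.9],
    [0,0,0.62],
    [0,0,0],
    [0,0,0],
    [0,0,0],
  ],
  angular=[
    [0,0,-0.03],
    [0,0,0],
    [0,0,0],
    [0,0,0],
    [0,0,0],
    [0,0,0],
    [0,0,0],
    [0,0,0],
    [0,0,0],
    [0,0,0],
  ],
  claw=[1,1,1,1,1,1,1,1,0.2,0.2],
)

```text
clock: 29.8
position: [0.3407, 0.3105, 0.0363]
ee_rot: [1.774, 2.592, 0.002]
force: [0.2, 0.2, 0.8]
width: 0.874
gripper_force: 0.0
```

Request:
arm_command(
  dp=[
    [0,0,0],
    [0,0,0],
    [0,0,0],
    [0,0,0],
    [0,0,0],
    [0,0,0],
  ],
  angular=[
    [0,0,0],
    [0,0,0],
    [0,0,0],
    [0,0,0],
    [0,0,0],
    [0,0,0],
  ],
  claw=[0.2,0.2,0.2,0.2,0.2,0.2],
)

```text
clock: 30.4
position: [0.3403, 0.31, 0.0357]
ee_rot: [1.773, 2.593, 0.0]
force: [0.0, -1.1, 5.4]
width: 0.554
gripper_force: 40.0
```

```bash
python3 -c "
from h import *
go([.340,.3097,.035],.367)"
```

```text
t 30.4 pos [0.3403 0.31   0.0357] tooly 0.371 tilt [ 0. -0.] j [-0.36  0.54 -0.66  2.12  0.54  0.65 -1.01] w 0.554 F [ 0.  -1.1  5.4]
dp units [-0.01 -0.02  0.03]
rz units(tool) 0.03
```

Request:
arm_command(
  dp=[
    [0,0,-0.4],
    [0,0,-0.9],
    [0,0,-0.9],
    [0,0,-0.9],
    [0,0,-0.9],
    [0,0,0],
    [0,0,0],
    [0,0,0],
    [0,0,0],
  ],
  angular=[
    [0,0,0],
    [0,0,0],
    [0,0,0],
    [0,0,0],
    [0,0,0],
    [0,0,0.87],
    [0,0,0.86],
    [0,0,0.86],
    [0,0,0],
  ],
  claw=[0.2,0.2,0.2,0.2,0.2,0.2,0.2,0.2,0.2],
)

```text
clock: 31.3
position: [0.3398, 0.3096, 0.1357]
ee_rot: [2.242, 2.2, -0.001]
force: [-1.2, 0.3, -4.5]
width: 0.549
gripper_force: 40.0
```

Request:
arm_command(
  dp=[
    [-0.9,0.63,0],
    [-0.9,0.63,0],
    [-0.9,0.63,0],
    [-0.9,0.63,0],
    [-0.9,0.63,0],
    [-0.9,0.63,0],
    [-0.9,0.63,0],
    [-0.9,0.63,0],
    [-0.9,0.63,0],
    [-0.9,0.63,0],
  ],
  angular=[
    [0,0,0],
    [0,0,0],
    [0,0,0],
    [0,0,0],
    [0,0,0],
    [0,0,0],
    [0,0,0],
    [0,0,0],
    [0,0,0],
    [0,0,0],
  ],
  claw=[0.2,0.2,0.2,0.2,0.2,0.2,0.2,0.2,0.2,0.2],
)

```text
clock: 32.3
position: [0.4939, 0.0812, 0.1354]
ee_rot: [-2.235, -2.207, 0.001]
force: [0.5, 0.0, -4.2]
width: 0.553
gripper_force: 40.0
```

```bash
python3 -c "
from h import *
go([.4983,.0704,.0857],-.017)"
```

```text
t 32.3 pos [0.4939 0.0812 0.1354] tooly -0.013 tilt [-0.001  0.   ] j [ 0.2   0.41 -0.61  1.95  0.3   0.88 -0.58] w 0.553 F [ 0.5  0.  -4.2]
dp units [-0.43  0.18  1.99]
rz units(tool) 0.03
```

Request:
arm_command(
  dp=[
    [-0.36,0.16,0],
    [0,0,0.7],
    [0,0,0.6],
    [0,0,0.35],
    [0,0,0.1],
    [0,0,0],
    [0,0,0],
  ],
  angular=[
    [0,0,0.03],
    [0,0,0],
    [0,0,0],
    [0,0,0],
    [0,0,0],
    [0,0,0],
    [0,0,0],
  ],
  claw=[0.2,0.2,0.2,0.2,0.2,0.2,0.2],
)

```text
clock: 33.0
position: [0.498, 0.0736, 0.0923]
ee_rot: [2.244, 2.198, 0.001]
force: [-0.1, 0.5, -4.9]
width: 0.557
gripper_force: 40.0
```

```bash
python3 -c "
from h import *
go([.4983,.0704,.0857],-.017)"
```

```text
t 33.0 pos [0.498  0.0736 0.0923] tooly -0.021 tilt [0.001 0.   ] j [ 0.18  0.47 -0.57  1.98  0.36  0.78 -0.62] w 0.557 F [-0.1  0.5 -4.9]
dp units [-0.13  0.01  0.26]
rz units(tool) -0.02
```

Request:
arm_command(
  dp=[
    [-0.11,0.01,0.1],
    [0,0,0.06],
    [0,0,0.04],
    [0,0,0.03],
    [0,0,0.02],
    [0,0,0],
    [0,0,0],
  ],
  angular=[
    [0,0,-0.02],
    [0,0,0],
    [0,0,0],
    [0,0,0],
    [0,0,0],
    [0,0,0],
    [0,0,0],
  ],
  claw=[0.2,0.2,0.2,0.2,0.2,0.2,0.2],
)

```text
clock: 33.7
position: [0.4979, 0.0705, 0.0857]
ee_rot: [2.242, 2.201, -0.0]
force: [-3.2, -1.8, 2.1]
width: 0.558
gripper_force: 40.0
```

Request:
arm_command(
  dp=[
    [0,0,0.02],
    [0,0,0],
  ],
  angular=[
    [0,0,0],
    [0,0,0],
  ],
  claw=[0.2,0.2],
)

```text
clock: 33.9
position: [0.4979, 0.0706, 0.0857]
ee_rot: [2.241, 2.2, -0.0]
force: [-4.4, -0.8, 9.4]
width: 0.553
gripper_force: 40.0
```

Request:
arm_command(
  dp=[
    [0,0,0],
    [0,0,0],
    [0,0,0],
    [0,0,-0.4],
    [0,0,-0.9],
    [0,0,-0.95],
    [0,0,-0.95],
    [0,0,-0.95],
    [0,0,-0.95],
    [0,0,-0.95],
  ],
  angular=[
    [0,0,0],
    [0,0,0],
    [0,0,0],
    [0,0,0],
    [0,0,0],
    [0,0,0],
    [0,0,0],
    [0,0,0],
    [0,0,0],
    [0,0,0],
  ],
  claw=[0.65,0.75,0.85,0.95,1,1,1,1,1,1],
)

```text
clock: 34.9
position: [0.4978, 0.0707, 0.238]
ee_rot: [2.241, 2.201, 0.001]
force: [0.8, -0.8, 0.0]
width: 1.002
gripper_force: 0.0
```

```bash
python3 -c "
from h import *
from cell import arm
i=arm.get_image('wrist');A,u,v=fish(i)
rect(A,(.4983,.0704),.04,.12,.135,'stop top');rect(A,(.4983,.0704),.032,.105,.135,'stop')
T=arm.get_image('top');P,u,v=cloud(T);S=arm.get_image('side');Q,_,_=cloud(S)
for w in(P,Q):
    m=(np.hypot(*(w[:,:2]-(.5625,-.2823)).T)<.02)&(w[:,2]>.15)&(w[:,2]<.21);print('post',m.sum(),w[m].mean(0).round(4))
    m=(np.hypot(*(w[:,:2]-(.48,-.31)).T)<.05)&(w[:,2]>.095)&(w[:,2]<.16);print('dial',m.sum());rect(w,(.48,-.31),.05,.095,.16,'dial')
go([.5625,-.2823,.24],.35)"; python3 sh.py
```

```text
stop top 2129 c 498.2 70.3 wh [24.6 50.6] ang 89.0 z99 0.1267
stop 2447 c 498.2 70.5 wh [25.2 50.6] ang 89.1 z99 0.1267
post 81 [ 0.563  -0.2817  0.1842]
dial 245
dial 245 c 501.2 -281.7 wh [42.4 41.5] ang 0.1 z99 0.1475
post 89 [ 0.5616 -0.282   0.1774]
dial 187
dial 187 c 492.5 -277.8 wh [46.8 40.5] ang 25.4 z99 0.1458
t 35.05 pos [0.4988 0.0709 0.2381] tooly -0.019 tilt [0.003 0.   ] j [ 0.27  0.3  -0.65  1.81  0.2   1.1  -0.47] w 0.999 F [ 0.2 -0.5 -0.8]
dp units [-14.08   2.81  -0.07]
rz units(tool) -2.46
shaft s range -0.1135 0.0685 l 0.0
thick s [-0.1134 -0.0236  0.0245] zmax 0.1148
-0.09 top z 0.1016 l 0.0006
-0.05 top z 0.1014 l 0.0005
0.03 top z 0.1012 l -0.0001
0.06 top z 0.1009 l -0.0003
```

Request:
arm_command(
  dp=[
    [-0.94,0.19,0],
    [-0.94,0.19,0],
    [-0.94,0.19,0],
    [-0.94,0.19,0],
    [-0.94,0.19,0],
    [-0.94,0.19,0],
    [-0.94,0.19,0],
    [-0.94,0.19,0],
    [-0.94,0.19,0],
    [-0.94,0.19,0],
  ],
  angular=[
    [0,0,-0.5],
    [0,0,-0.5],
    [0,0,-0.5],
    [0,0,-0.4],
    [0,0,0],
    [0,0,0],
    [0,0,0],
    [0,0,0],
    [0,0,0],
    [0,0,0],
  ],
  claw=[1,1,1,1,1,1,1,1,1,1],
  force=60,
)

```text
clock: 36.1
position: [0.5898, -0.1503, 0.2349]
ee_rot: [-1.905, -2.495, 0.001]
force: [0.3, -0.7, -0.0]
width: 1.0
gripper_force: 0.0
```

Run:
```python
from h import *
from cell import arm
i=arm.get_image('wrist');cv2.imwrite('pics/w4.png',i['frame'][:,:,::-1]);A,u,v=fish(i)
def q(n,r,zl,zh,c=(.5625,-.282)):
    m=(np.hypot(*(A[:,:2]-c).T)<r)&(A[:,2]>zl)&(A[:,2]<zh)
    if m.sum()>5: rect(A,c,r,zl,zh,n)
q('base',.07,.03,.05);q('basetop',.06,.042,.05);q('post',.03,.16,.205);q('dial',.06,.09,.155,(.49,-.305))
go([.5625,-.282,.24],.3)
```

```text
base 903 c 575.1 -272.8 wh [56.4 23.6] ang 8.4 z99 0.0495
basetop 637 c 572.4 -271.7 wh [53.4 21.9] ang 13.7 z99 0.0497
post 49 c 563.5 -280.4 wh [10.   3.6] ang 8.0 z99 0.1664
dial 189 c 534.9 -284.5 wh [ 8.3 24.4] ang 88.9 z99 0.1274
t 36.15 pos [ 0.5909 -0.1553  0.2344] tooly 0.262 tilt [-0.002 -0.002] j [ 0.57  0.48 -0.59  1.56  0.28  1.19  0.19] w 1.001 F [ 1.3 -3.8  0.3]
dp units [-4.6  -2.41 -0.21]
rz units(tool) -0.25
```

View pics/w4.png

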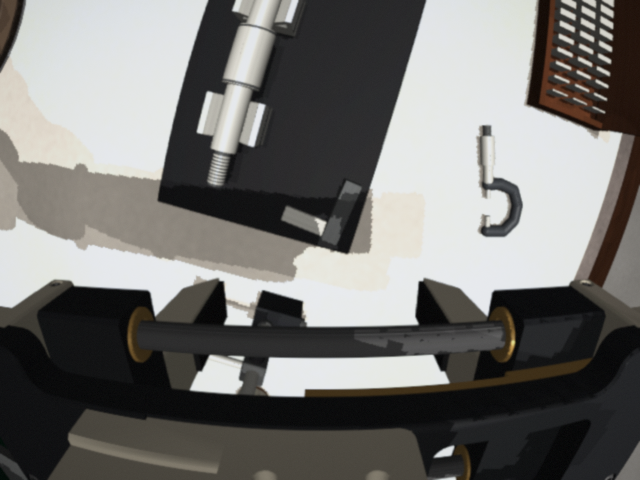

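The wrist view shows the shaft in both V-blocks, the square (320,215), and the dial base (275,305) partly hidden. I'll get the stand's yaw from the first images.

Run:
```python
from h import *
for n in('top','side'):
    P,u,v=cloud(dict(np.load(n+'0.npz')));c=np.array([.5625,-.282])
    d=P[:,:2]-c
    m=(np.hypot(*d.T)<.11)&(P[:,2]>.06)&(P[:,2]<.16)&(np.hypot(*d.T)>.012)
    m2=m&(P[:,2]>.113)&(P[:,2]<.133)&(np.hypot(*d.T)<.063)
    m3=m&(np.hypot(*d.T)>.055)
    print(n,'arm',m2.sum(),d[m2].mean(0).round(4),'yaw',[round(float(np.arctan2(-d[k].mean(0)[1],-d[k].mean(0)[0])),3) for k in(m2,m3)])
    B=(d[m3]*1000).astype(np.float32);print('dialpts',len(B),cv2.minAreaRect(B),P[m3,2].min(),P[m3,2].max())
    b=(np.hypot(*(P[:,:2]-(.572,-.2785)).T)<.045)&(P[:,2]>.042)&(P[:,2]<.05);print('basetop',b.sum(),cv2.minAreaRect((P[b,:2]*1000).astype(np.float32)))
```

```text
top arm 148 [-0.0231  0.004 ] yaw [-0.17, -0.044]
dialpts 223 ((-68.83041381835938, 0.6075000762939453), (42.921478271484375, 27.51002311706543), 87.56653594970703) 0.10245151152775976 0.148599652351899
basetop 244 ((573.5460815429688, -283.1717224121094), (39.70896530151367, 49.2056884765625), 88.35031127929688)
side arm 92 [-0.0223  0.0049] yaw [-0.218, -0.078]
dialpts 201 ((-70.35954284667969, -1.7570838928222656), (49.50571060180664, 29.364238739013672), 88.73973083496094) 0.0667766069898976 0.146331282086846
basetop 131 ((572.5677490234375, -283.2671203613281), (42.27521514892578, 50.77709197998047), 86.7540283203125)
```

Request:
arm_command(
  dp=[
    [0,0,0],
    [0,0,0],
    [-0.85,-0.16,-0.1],
    [-0.85,-0.16,-0.1],
    [-0.85,-0.16,0],
    [-0.85,-0.16,0],
    [-0.85,-0.16,0],
    [-0.85,-0.16,0],
    [0,0,0],
    [0,0,0],
  ],
  angular=[
    [0,0,0.96],
    [0,0,0.96],
    [0,0,0],
    [0,0,0],
    [0,0,0],
    [0,0,0],
    [0,0,0],
    [0,0,0],
    [0,0,0],
    [0,0,0],
  ],
  claw=[0.9,0.8,0.7,0.65,0.65,0.65,0.65,0.65,0.65,0.65],
)

```text
clock: 37.15
position: [0.5629, -0.2762, 0.2402]
ee_rot: [-2.245, -2.195, 0.0]
force: [0.3, 0.4, 0.4]
width: 0.647
gripper_force: 0.0
```

Run:
```python
from h import *
from cell import arm
i=arm.get_image('wrist');cv2.imwrite('pics/w5.png',i['frame'][:,:,::-1]);A,u,v=fish(i)
def q(n,r,zl,zh,c=(.5625,-.282)):
    m=(np.hypot(*(A[:,:2]-c).T)<r)&(A[:,2]>zl)&(A[:,2]<zh)
    if m.sum()>5: rect(A,c,r,zl,zh,n)
    else: print(n,m.sum())
q('basetop',.05,.04,.05,(.5735,-.283));q('post',.03,.14,.205);q('posttop',.03,.19,.205)
go([.5625,-.282,.156],-.025)
```

```text
basetop 1438 c 574.1 -285.1 wh [39.5 50. ] ang 88.8 z99 0.046
post 821 c 564.3 -285.4 wh [12.4 11.5] ang 82.0 z99 0.2005
posttop 402 c 564.5 -285.4 wh [11.2 12.3] ang 0.2 z99 0.2007
t 37.2 pos [ 0.5633 -0.2753  0.2405] tooly -0.021 tilt [-0.001  0.001] j [ 0.7   0.48 -0.5   1.51  0.24  1.21  0.14] w 0.651 F [ 0.3  0.4 -0.1]
dp units [-0.27 -0.02  3.38]
rz units(tool) 0.03
```

View pics/w5.png

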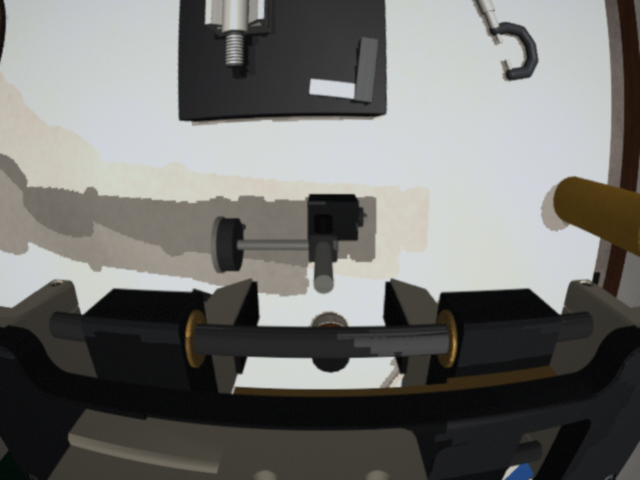

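The wrist view shows the post top at (323,285), the dial at (228,243) with its arm along the finger line, and the jar (330,340) well below. Stand yaw is about -0.02, so it needs almost no turning.

Request:
arm_command(
  dp=[
    [-0.4,0.05,0],
    [0,0,0],
    [0,0,0.8],
    [0,0,0.8],
    [0,0,0.8],
    [0,0,0.7],
    [0,0,0.25],
    [0,0,0],
    [0,0,0],
    [0,0,0],
  ],
  angular=[
    [0,0,0],
    [0,0,0],
    [0,0,0],
    [0,0,0],
    [0,0,0],
    [0,0,0],
    [0,0,0],
    [0,0,0],
    [0,0,0],
    [0,0,0],
  ],
  claw=[0.65,0.65,0.65,0.65,0.65,0.65,0.65,0.65,0.55,0.45],
)

```text
clock: 38.2
position: [0.5651, -0.2866, 0.1587]
ee_rot: [2.244, 2.196, 0.001]
force: [-0.4, -0.1, -0.2]
width: 0.525
gripper_force: 0.0
```

```bash
python3 -c "
from h import *
go([.5644,-.2854,.156],-.021)"
```

```text
t 38.2 pos [ 0.5651 -0.2866  0.1587] tooly -0.022 tilt [ 0.002 -0.001] j [ 0.7   0.56 -0.48  1.6   0.29  1.05  0.12] w 0.525 F [-0.4 -0.1 -0.2]
dp units [ 0.05 -0.03  0.11]
rz units(tool) -0.0
```

Request:
arm_command(
  dp=[
    [0.04,-0.03,0.08],
    [0,0,0],
    [0,0,0],
    [0,0,0],
    [0,0,0],
    [0,0,0],
    [0,0,0],
    [0,0,0],
    [0,0,0],
    [0,0,0],
  ],
  angular=[
    [0,0,0],
    [0,0,0],
    [0,0,0],
    [0,0,0],
    [0,0,0],
    [0,0,0],
    [0,0,0],
    [0,0,0],
    [0,0,0],
    [0,0,0],
  ],
  claw=[0.45,0.38,0.31,0.25,0.2,0.15,0.08,0,0,0],
)

```text
clock: 39.2
position: [0.5639, -0.2855, 0.1555]
ee_rot: [2.245, 2.197, 0.0]
force: [1.5, -0.4, -1.3]
width: 0.121
gripper_force: 60.0
```

Request:
arm_command(
  dp=[
    [0,0,-0.2],
    [0,0,-0.4],
    [0,0,-0.8],
    [0,0,-0.8],
    [0,0,-0.8],
    [0,0,-0.8],
    [0,0,-0.8],
    [0,0,-0.4],
    [0,0,0],
    [0,0,0],
  ],
  angular=[
    [0,0,0],
    [0,0,0],
    [0,0,0],
    [0,0,0],
    [0,0,0],
    [0,0,0],
    [0,0,0],
    [0,0,0],
    [0,0,0],
    [0,0,0],
  ],
  claw=[0,0,0,0,0,0,0,0,0,0],
)

```text
clock: 40.2
position: [0.5632, -0.2854, 0.2797]
ee_rot: [-2.244, -2.197, 0.001]
force: [0.4, -0.4, -8.3]
width: 0.122
gripper_force: 60.0
```

Run:
```python
from h import *
from cell import arm
go([.5716,-.0316,.2865],-.017)
i=arm.get_image('wrist');cv2.imwrite('pics/w6.png',i['frame'][:,:,::-1]);A,u,v=fish(i);o=arm.observe()
p=o['position'];M=Ro.from_rotvec(o['ee_rot']).as_matrix();L=(A-p)@M
# base top relative to TCP in tool frame: expected z=.156-.045=.111
m=(abs(L[:,2]-.112)<.012)&(np.hypot(L[:,0],L[:,1]-.01)<.05)
B=L[m];print(len(B));print(cv2.minAreaRect((B[:,:2]*1000).astype(np.float32)))
c=np.linalg.lstsq(np.c_[B[:,:2],np.ones(len(B))],B[:,2],rcond=None)[0];print('plane',c.round(4))
```

```text
t 40.2 pos [ 0.5632 -0.2854  0.2797] tooly -0.022 tilt [-0.001  0.   ] j [ 0.71  0.46 -0.5   1.44  0.23  1.29  0.17] w 0.122 F [ 0.4 -0.4 -8.3]
dp units [10.16  0.12 -0.27]
rz units(tool) -0.03
2796
((0.2519264221191406, 15.676823616027832), (39.545352935791016, 59.77248764038086), 0.30849501490592957)
plane [0.0706 0.0723 0.1103]
```

View pics/w6.png

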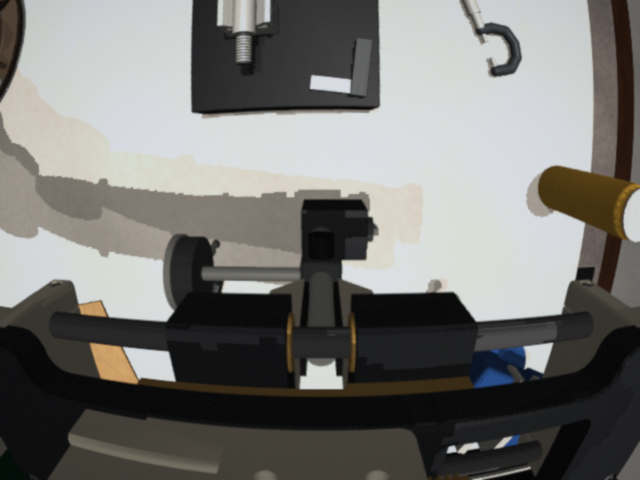

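The stand is held upright with its yaw kept: base at (335,230), dial at (190,272). Carrying it over the plate.

Request:
arm_command(
  dp=[
    [0.4,0.01,0],
    [0.8,0.01,0],
    [0.9,0.01,0],
    [0.9,0.01,0],
    [0.9,0.01,0],
    [0.9,0.01,0],
    [0.9,0.01,0],
    [0.9,0.01,0],
    [0.9,0.01,0],
    [0.9,0.01,0],
  ],
  angular=[
    [0,0,0],
    [0,0,0],
    [0,0,0],
    [0,0,0],
    [0,0,0],
    [0,0,0],
    [0,0,0],
    [0,0,0],
    [0,0,0],
    [0,0,0],
  ],
  claw=[0,0,0,0,0,0,0,0,0,0],
)

```text
clock: 41.25
position: [0.5701, -0.0737, 0.2798]
ee_rot: [-2.244, -2.197, 0.001]
force: [-0.4, 0.9, -7.6]
width: 0.119
gripper_force: 60.0
```

Request:
arm_command(
  dp=[
    [0.9,0.01,0],
    [0.5,0.01,0],
    [0.2,0.01,0],
    [0,0,0],
    [0,0,0],
    [0,0,0],
  ],
  angular=[
    [0,0,0],
    [0,0,0],
    [0,0,0],
    [0,0,0],
    [0,0,0],
    [0,0,0],
  ],
  claw=[0,0,0,0,0,0],
)

```text
clock: 41.85
position: [0.5723, -0.0371, 0.2803]
ee_rot: [2.247, 2.195, -0.001]
force: [0.1, 0.2, -7.7]
width: 0.118
gripper_force: 60.0
```

Run:
```python
from h import *
from cell import arm
go([.5716,-.0316,.2055],-.017)
i=arm.get_image('wrist');A,u,v=fish(i);o=arm.observe()
p=o['position'];M=Ro.from_rotvec(o['ee_rot']).as_matrix();L=(A-p)@M
m=(L[:,2]>.10)&(L[:,2]<.118)&(abs(L[:,0])<.025)&(L[:,1]>-.02)&(L[:,1]<.04);B=L[m]
h=np.histogram(B[:,2],bins=9,range=(.1,.118));print(h[0])
for k in range(4):
    c=np.linalg.lstsq(np.c_[B[:,:2],np.ones(len(B))],B[:,2],rcond=None)[0];r=B[:,2]-np.c_[B[:,:2],np.ones(len(B))]@c;B=B[abs(r)<max(.0015,1.5*r.std()*.7)]
print('plane',c.round(4),len(B),cv2.minAreaRect((B[:,:2]*1000).astype(np.float32)))
s=arm.get_image('side');cv2.imwrite('pics/s6.png',cv2.resize(s['frame'][100:310,200:440],None,fx=2.5,fy=2.5)[:,:,::-1])
```

```text
t 41.85 pos [ 0.5723 -0.0371  0.2803] tooly -0.024 tilt [-0.    -0.001] j [ 0.39  0.38 -0.58  1.59  0.22  1.25 -0.25] w 0.118 F [ 0.1  0.2 -7.7]
dp units [ 0.22 -0.03  2.99]
rz units(tool) -0.04
[   0    7   62   20   72 1848  486   15   54]
plane [0.0043 0.0023 0.1113] 2272 ((0.06114387512207031, 10.447543144226074), (39.46754455566406, 49.84816360473633), 0.23837466537952423)
```

View pics/s6.png

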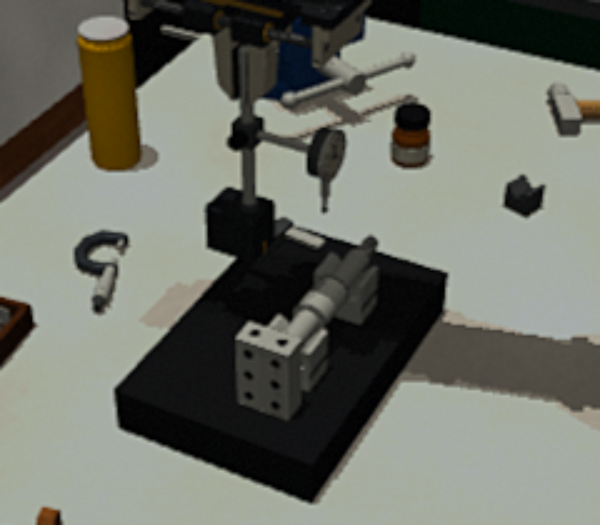

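The side view shows the stand vertical, with the tip above the shaft's thick part and nothing in the way. Lowering.

Request:
arm_command(
  dp=[
    [0.2,-0.03,0],
    [0,0,0.5],
    [0,0,0.6],
    [0,0,0.6],
    [0,0,0.5],
    [0,0,0.25],
    [0,0,0.1],
    [0,0,0],
    [0,0,0],
  ],
  angular=[
    [0,0,-0.04],
    [0,0,0],
    [0,0,0],
    [0,0,0],
    [0,0,0],
    [0,0,0],
    [0,0,0],
    [0,0,0],
    [0,0,0],
  ],
  claw=[0,0,0,0,0,0,0,0,0],
)

```text
clock: 42.85
position: [0.5721, -0.0305, 0.2173]
ee_rot: [2.238, 2.204, 0.001]
force: [0.1, 1.5, -7.7]
width: 0.119
gripper_force: 60.0
```

```bash
python3 -c "
from h import *
go([.5716,-.0316,.2055],-.017)"
```

```text
t 42.85 pos [ 0.5721 -0.0305  0.2173] tooly -0.016 tilt [0.001 0.   ] j [ 0.38  0.42 -0.58  1.68  0.25  1.11 -0.29] w 0.119 F [ 0.1  1.5 -7.7]
dp units [-0.05 -0.02  0.47]
rz units(tool) 0.01
```

Request:
arm_command(
  dp=[
    [-0.04,-0.02,0.15],
    [0,0,0.12],
    [0,0,0.06],
    [0,0,0.04],
    [0,0,0.03],
    [0,0,0.02],
    [0,0,0],
    [0,0,0],
  ],
  angular=[
    [0,0,0],
    [0,0,0],
    [0,0,0],
    [0,0,0],
    [0,0,0],
    [0,0,0],
    [0,0,0],
    [0,0,0],
  ],
  claw=[0,0,0,0,0,0,0,0],
)

```text
clock: 43.65
position: [0.5712, -0.0316, 0.2063]
ee_rot: [2.239, 2.204, 0.0]
force: [-0.6, 0.6, -9.0]
width: 0.118
gripper_force: 60.0
```

Request:
arm_command(
  dp=[
    [0,0,0.02],
    [0,0,0.02],
    [0,0,0],
  ],
  angular=[
    [0,0,0],
    [0,0,0],
    [0,0,0],
  ],
  claw=[0,0,0],
)

```text
clock: 43.95
position: [0.5713, -0.0315, 0.2055]
ee_rot: [2.238, 2.204, 0.0]
force: [-1.3, -0.0, -6.3]
width: 0.122
gripper_force: 60.0
```

Request:
arm_command(
  dp=[
    [0,0,0.02],
    [0,0,0],
  ],
  angular=[
    [0,0,0],
    [0,0,0],
  ],
  claw=[0,0],
)

```text
clock: 44.15
position: [0.5715, -0.0315, 0.2055]
ee_rot: [2.238, 2.203, 0.001]
force: [-2.8, -0.5, 2.8]
width: 0.123
gripper_force: 60.0
```

Request:
arm_command(
  dp=[
    [0,0,0],
    [0,0,0],
    [0,0,0],
    [0,0,0],
    [0,0,0],
    [0,0,-0.3],
    [0,0,-0.8],
    [0,0,-0.9],
    [0,0,-0.9],
    [0,0,-0.9],
  ],
  angular=[
    [0,0,0],
    [0,0,0],
    [0,0,0],
    [0,0,0],
    [0,0,0],
    [0,0,0],
    [0,0,0],
    [0,0,0],
    [0,0,0],
    [0,0,0],
  ],
  claw=[0.16,0.22,0.3,0.4,0.5,0.5,0.5,0.5,0.5,0.5],
)

```text
clock: 45.15
position: [0.5712, -0.0315, 0.3013]
ee_rot: [2.238, 2.204, 0.001]
force: [1.1, 0.1, -0.1]
width: 0.497
gripper_force: 0.0
```

Request:
arm_command(
  dp=[
    [-0.5,-0.4,-0.5],
    [-0.9,-0.8,0],
    [-0.9,-0.8,0],
    [-0.9,-0.8,0],
    [-0.9,-0.8,0],
    [-0.9,-0.8,0],
    [-0.9,-0.8,0],
    [-0.9,-0.5,0],
    [-0.9,0,0],
    [0,0,0],
  ],
  angular=[
    [0,0,0],
    [0,0,0],
    [0,0,0],
    [0,0,0],
    [0,0,0],
    [0,0,0],
    [0,0,0],
    [0,0,0],
    [0,0,0],
    [0,0,0],
  ],
  claw=[0.5,0.5,0.5,0.5,0.5,0.5,0.5,0.5,0.5,0.5],
)

```text
clock: 46.15
position: [0.4248, -0.2251, 0.3127]
ee_rot: [2.243, 2.198, -0.001]
force: [0.6, -0.2, 1.5]
width: 0.501
gripper_force: 0.0
```

Run:
```python
from h import *
from cell import arm
go([.35,-.2,.3],0)
T=arm.get_image('top');P,_,_=cloud(T)
S=arm.get_image('side');Q,_,_=cloud(S)
for n,A in(('top',P),('side',Q)):
    rect(A,(.4977,.0227),.035,.075,.1,n+' va') ;rect(A,(.4956,-.0832),.035,.075,.1,n+' vb');rect(A,(.4983,.0704),.04,.12,.135,n+' stop')
    rect(A,(.5816,-.032),.045,.085,.1,n+' dialbase');rect(A,(.5716,-.032),.02,.2,.26,n+' post')
    rect(A,(.496,-.0303),.035,.15,.21,n+' dial')
    m=(abs(A[:,0]-.4966)<.03)&(abs(A[:,1]+.03)<.03)&(A[:,2]>.112)&(A[:,2]<.13);print('tip pts',m.sum(),A[m].mean(0).round(4),A[m][:,2].min() if m.any() else 0)
    rect(A,(.528,-.031),.2,.045,.056,n+' plate')
t=cv2.resize(T['frame'][150:300,250:550],None,fx=2,fy=2);s=cv2.resize(S['frame'][100:310,200:440],None,fx=1.43*.9,fy=1.43*.9)
s2=np.zeros((300,600,3),np.uint8);s2[:270,:s.shape[1]]=s[:270]
cv2.imwrite('pics/end.png',np.vstack([t,s2])[:,:,::-1])
```

```text
t 46.15 pos [ 0.4248 -0.2251  0.3127] tooly -0.02 tilt [ 0.    -0.001] j [ 0.81  0.17 -0.5   1.74  0.09  1.24  0.26] w 0.501 F [ 0.6 -0.2  1.5]
dp units [ 0.94 -3.01  0.51]
rz units(tool) -0.14
top va 380 c 497.0 20.2 wh [58.  48.8] ang 88.8 z99 0.0999
top vb 416 c 494.9 -84.7 wh [66.4 49.5] ang 88.8 z99 0.0998
top stop 285 c 497.6 70.5 wh [23.3 49.2] ang 89.4 z99 0.1303
top dialbase 203 c 586.0 -30.2 wh [39.  60.2] ang 88.8 z99 0.0996
top post 65 c 570.9 -30.6 wh [11.3 11.8] ang 62.4 z99 0.2529
top dial 260 c 508.5 -29.3 wh [41.8 42.8] ang 88.1 z99 0.196
tip pts 0 [nan nan nan] 0
top plate 8859 c 528.4 -30.4 wh [300.2 197.9] ang 89.2 z99 0.0548
side va 252 c 495.7 16.3 wh [49.9 50.8] ang 88.5 z99 0.0999
side vb 248 c 493.3 -85.9 wh [64.1 51.7] ang 86.3 z99 0.0998
side stop 234 c 496.8 70.5 wh [26.7 52.2] ang 89.6 z99 0.1286
side dialbase 267 c 584.3 -32.2 wh [45.7 60.3] ang 89.4 z99 0.0992
side post 126 c 569.4 -29.6 wh [12.1 13.8] ang 18.0 z99 0.2509
side dial 278 c 500.4 -23.5 wh [50.7 42.8] ang 27.1 z99 0.1958
tip pts 10 [ 0.4949 -0.0283  0.1228] 0.11659323984847951
side plate 4562 c 527.1 -31.7 wh [305.9 201.5] ang 88.9 z99 0.0544<stdin>:10: RuntimeWarning: Mean of empty slice.
  ret = um.true_divide(
```

View pics/end.png

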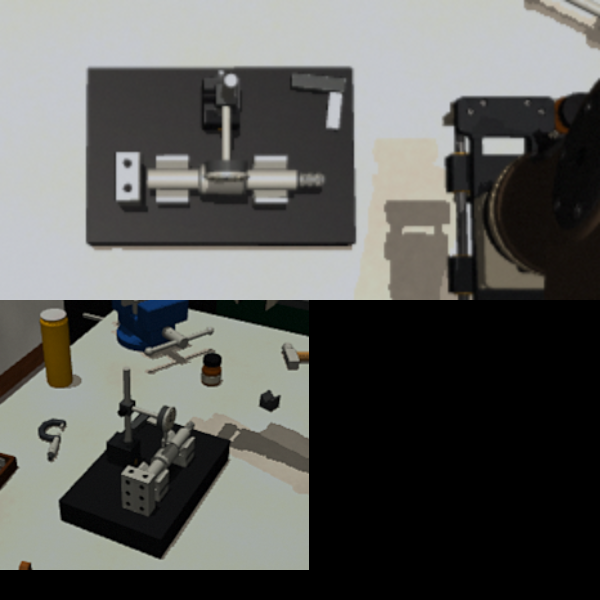

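The final views show the shaft lying in both V-blocks with its thin end right. The stop block is left and square to it, and the dial tip is measured at (0.495, -0.028), over the thick middle. Everything stands on the plate and the robot is clear.

```bash
python3 -c "
from cell import arm
print(arm.sign_off())"
```

```text
the job is handed in; nothing more can be done
None
```

The run-out check is set up and handed in at about 46 s: the shaft lies level in both V-blocks with its thin end right, the stop block is about 8 mm from the plain end, and the dial tip hangs over the middle of the thick part.

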